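Close down the room-key desk

TASK

Close down the room-key desk: hang every room-key paddle that is lying out on the hook of its own colour deep inside the low key cabinet (tilt it loop end up to get it in under the front board), so that it hangs freely. Lay the note pad flat on the sloped board of the sign-out stand, above its lip, and lay the pen across the two notched posts behind the board, in both notches and about centred. Leave the bottle, the mouse and the eraser where they are.

Things in the scene. Friction and masses are not known exactly. Their poses are not given: they have to be found in the camera images.
- cabinet: Low grey metal key cabinet fixed on the desk, 100 deep x 240 wide x 255 high mm, origin at the centre of its footprint. +x points into it, +y to its left. Front plane x=-50; back wall's inner face x=+42; roof underside z=248; sides 6 thick. Hooks on the back wall at y=+65 (red disc), 0 (blue), -65 (yellow); discs repeat on front board and roof. Front open below the board.
- board_edge (a point): Middle of the lower edge of the cabinet's white front board (6 thick, full width), 210 mm above the desk; the hook tips end 57 mm behind it and 6 mm higher. So a paddle cannot go in level: bring it in under the board loop end up (20 to 30 degrees), loop over the tip, lower it so the tip comes up through the loop, let go; it swings down and hangs.
- hook_red (a point): Foot of the upturned tip of the left (red disc) hook, on the axis of its 5 mm round bar, 195 mm above the desk. The level bar runs from here 31 mm on (+x) to the back wall; the tip rises 21 mm from here. Axes as the cabinet.
- hook_blue (a point): Foot of the upturned tip of the middle (blue disc) hook, on the axis of its 5 mm round bar, 195 mm above the desk. The level bar runs from here 31 mm on (+x) to the back wall; the tip rises 21 mm from here. Axes as the cabinet.
- hook_yellow (a point): Foot of the upturned tip of the right (yellow disc) hook, on the axis of its 5 mm round bar, 195 mm above the desk. The level bar runs from here 31 mm on (+x) to the back wall; the tip rises 21 mm from here. Axes as the cabinet.
- key_red_mid (a point): Middle of the red room-key paddle (may be absent: None from the start), half-way up. Rigid, 152 mm long, about 45 g: plastic paddle 22 wide x 10 thick from 76 mm behind this point to 41 ahead, neck, fixed steel loop. +x points to the loop, y across its width, z its thickness (faces alike). Starts flat. Held here, a hand would strike the front board: hold it near the tail.
- key_red_loop (a point): Centre of the red paddle's steel loop, 61 mm along +x from its middle; wire 4 mm thick, clear hole 22 mm, in the plane of the paddle. When hung, the loop's outer end lies on the hook's bar, this point is about 9 mm below the bar's axis and the paddle hangs straight down, tail end some 45 mm above the desk.
- key_red_tail (a point): Place to grip the red paddle: 54 mm behind its middle (115 mm from the loop's centre, 22 mm from the tail end), half-way up; 22 mm wide, 10 mm thick.
- key_blue_mid (a point): Middle of the blue room-key paddle (may be absent: None from the start), half-way up. Rigid, 152 mm long, about 45 g: plastic paddle 22 wide x 10 thick from 76 mm behind this point to 41 ahead, neck, fixed steel loop. +x points to the loop, y across its width, z its thickness (faces alike). Starts flat. Held here, a hand would strike the front board: hold it near the tail.
- key_blue_loop (a point): Centre of the blue paddle's steel loop, 61 mm along +x from its middle; wire 4 mm thick, clear hole 22 mm, in the plane of the paddle. When hung, the loop's outer end lies on the hook's bar, this point is about 9 mm below the bar's axis and the paddle hangs straight down, tail end some 45 mm above the desk.
- key_blue_tail (a point): Place to grip the blue paddle: 54 mm behind its middle (115 mm from the loop's centre, 22 mm from the tail end), half-way up; 22 mm wide, 10 mm thick.
- key_yellow_mid (a point): Middle of the yellow room-key paddle (may be absent: None from the start), half-way up. Rigid, 152 mm long, about 45 g: plastic paddle 22 wide x 10 thick from 76 mm behind this point to 41 ahead, neck, fixed steel loop. +x points to the loop, y across its width, z its thickness (faces alike). Starts flat. Held here, a hand would strike the front board: hold it near the tail.
- key_yellow_loop (a point): Centre of the yellow paddle's steel loop, 61 mm along +x from its middle; wire 4 mm thick, clear hole 22 mm, in the plane of the paddle. When hung, the loop's outer end lies on the hook's bar, this point is about 9 mm below the bar's axis and the paddle hangs straight down, tail end some 45 mm above the desk.
- key_yellow_tail (a point): Place to grip the yellow paddle: 54 mm behind its middle (115 mm from the loop's centre, 22 mm from the tail end), half-way up; 22 mm wide, 10 mm thick.
- board (a point): Centre of the upper face of the sloped board on the light-wood sign-out stand (fixed; base 170 x 136 x 8 mm). Board 95 mm up the slope x 136 wide, rising away from the robot at 20 degrees; z is the face's normal, x up the slope, y to the left. A lip 10 high, 5 thick runs along the lower edge, inner face at x=-42.5 mm. This point is 48 mm above the desk, 96 mm before the pen rest.
- pen_rest (a point): Narrow raised pen rest behind the board: two wooden posts (26 deep x 8 mm wide) at y=+45 and -45 mm from this point, each with an upright-sided notch 18 mm wide (in x), 13 deep in its top. This point: midway between the posts at the height of the notch floors, 96 mm above the desk. x points away from the robot, y along the line of posts, z up. Free for 80 mm below.
- pad_mid (a point): Centre of the yellow note pad, 62 x 62 mm, solid to 12 mm (one edge of the top sheet curls up to 16), half-way up (6 mm); z is its thickness. Starts flat on the desk.
- pen_mid (a point): Centre of the white pen with red cap, 12 mm thick, 135 long, half-way up (6 mm); y is along the pen. Starts lying on the desk.
- fluid: Bystander: small bottle, 30 mm across, 65 high, standing; origin at its foot.
- mouse: Bystander: computer mouse, 120x57x36 mm; origin under its centre.
- eraser: Bystander: pink eraser, 22x55x12 mm; origin under its centre.
There are look-alikes about, which are no part of the job. Of the things shaped like the part that bears key_blue_mid, the blue one is meant.

How it is judged:
By the outcome, as a careful person would: the job done as asked, in the order asked, and still so for the second after the job is handed in, with the robot touching nothing.
Of key_red, key_blue, key_yellow only 2 to 3 are there at a start; the rules pass over those that are not, and their reading is None.
At some moment in a run one of key_red, key_blue, key_yellow, note_pad may be knocked a few centimetres aside while the robot is not near it.
Once in a run the grip may slacken for a moment while it holds something.
It also fails if it takes over 210 s, if anything falls off the work surface, if the arm or the gripper's body presses on something with over 40 N, if the wrist force passes 120 N, or if a joint passes its speed limit or range.

ROBOT

A 7-joint arm with a two-finger parallel gripper is mounted at the origin on a cart in front of the work surface, level with it; the furniture and walls round the work are solid. World frame = base frame: x ahead of the robot, y to its left, z up, the work surface at z = 0. Lengths are in mm, angles in rad, forces in N, time in s.
With the tool pointing down it reaches from about 400 to 925 mm from the base axis. Payload 5.6 kg.
Tool frame: the origin (TCP) lies midway between the tips of the shut fingers; the grasp point (between the pads) lies 19 mm behind it; z points along the fingers, x is the direction in which the jaws open and shut, and the axes are right-handed (so a half turn about z gives the same grasp; the last joint's range is limited). The gripper opens to 85 mm and grips with 20 to 120 N. Pads are 22 mm wide; open, the fingers measure 114 mm over their backs; the gripper's body (76 mm by 85 mm) begins 54 mm behind the grasp point. The pads swing forward as they close: fully open they stand 13 mm farther back than shut.
Start: joints at [-1.387, 0.468, -0.012, 1.603, 0.006, 1.071, -0.056], TCP at [146.2, 633.351, 231.29] pointing down, gripper open.
Joint ranges: [-2.53, 2.53], [-0.31, 2.02], [-1.57, 1.55], [0.28, 2.44], [-1.29, 4.43], [0.15, 1.84], [-2.92, 2.92]. Speed limits (rad/s): [2.57, 2.57, 3.14, 3.14, 3.14, 3.14, 3.14].

INTERFACE

Orientations are given as a unit quaternion [x, y, z, w].
In Python, from workcell import get_obs, imaging, ctrl gives the robot as it stands.
- The arm moves only by the tool send_rows, never from a script. Its argument "series" is text: rows parted by semicolons, each of 6 numbers parted by spaces: the shift along the tool's x, y, z normalised to -1 to 1, where 1 is 0.5 m, then the turn, a rotation vector about the tool's x, y, z normalised to -1 to 1, where 1 is 60 degrees. A call has 1 to 5 rows; each row is the pose to reach, as a shift and turn from the pose measured when the call began, along the tool's axes at that moment; what a row does not reach only later rows make up. A row lasts 1/8 s, in which the tool goes at most 62.5 mm and 10.7 degrees, less where a joint would pass 70% of its speed; a pose out of reach is approached as far as the arm can. A call with a number of a shift or a turn outside -1 to 1 is refused whole. A call with a gripper value outside its range is refused whole. "hand" is the closure, from -1 (fully open) to 1 (shut), set as the call begins (left out, the last holds). The fingers move at their own pace and stop on an object; the grip force is fixed at half the most. Time passes only in rows, so rows that repeat a pose let the fingers close. It gives the time, the measured TCP pose, the force and the opening at its end, in the units of the state.
- get_obs(): the state, without advancing time (a new reading comes with each control period).
- imaging.capture(name): name is "scene" or "top" or "wrist"; returns the picture (384x512x3 uint8, red, green, blue); there is no depth.
- imaging.get_calibration(name): a dict with "camera_matrix" (3x3 intrinsics, pixels), "camera_from_world" (4x4, takes a point from world to camera coordinates); the wrist camera has in their place "tool_from_camera" (4x4, takes a point from camera to tool coordinates, whose origin is the TCP and whose axes are the tool frame's). Camera axes: x right, y up, looking along -z (the intrinsics and any distortion apply to the point x, -y, -z); pixel columns grow to the right and rows downward; lengths in mm; the calibration is good to about 2 mm. A picture is of the moment at which its call begins: read the wrist's pose just before it. get_calibration takes no time and is no camera call.
- ctrl.job_done(): hands the job in, once; it reports no verdict.
The state is a dict: "t": time; "q": joint angles; "qvel": joint speeds; "joint_efforts": joint torques, N m; "ee_pos": TCP position; "tcp_rot": TCP orientation; "force": force on the tool from outside, world axes, zero at the start; "wrist_torque": the same for the moment, N m; "finger_gap": opening from 0.0 (shut) to 1.0 (fully open).
Only numpy, scipy, OpenCV 4.12 (cv2) and the standard library are available. Lean on these libraries where they do the work, as an engineer would, in place of code of your own. Each camera call takes 0.05 s, during which the arm holds its last target.

## Working session

There is one attempt and no reset: what is moved stays moved. The work goes in short steps, Python scripts to look and compute and a tool call to move; the robot and the scene stay as the last step left them, time stands still between calls to the robot, and variables do not carry over. Pictures are saved under pics/ and viewed, and the job is handed in when it is done.

Besides the shell and the picture viewer there is one more tool, called after "Call:" as name(argument=value, ...), one argument or row to a line, values as JSON. send_rows: Moves the arm, as the interface text tells. Its arguments: {"type":"object","properties":{"series":{"type":"string"},"hand":{"type":"number"}},"required":["series"]}

```bash
ls; mkdir -p pics
cat > h.py <<'E'
from workcell import get_obs, imaging, ctrl
import numpy as np, cv2
from scipy.spatial.transform import Rotation as R
def snap(n,f):
    im=imaging.capture(n); im=np.ascontiguousarray(im); cv2.imwrite('pics/'+f+'.png',im[:,:,::-1]); return im
def cam(n,obs=None):
    c=imaging.get_calibration(n); K=np.array(c['camera_matrix'])
    if 'camera_from_world' in c: T=np.array(c['camera_from_world'])
    else:
        W=np.eye(4); W[:3,:3]=R.from_quat(obs['tcp_rot']).as_matrix(); W[:3,3]=obs['ee_pos']
        T=np.linalg.inv(W@np.array(c['tool_from_camera']))
    return K,T
def ray(K,T,uv):
    d=np.linalg.inv(K)@np.array([uv[0],uv[1],1.]); d=np.array([d[0],-d[1],-d[2]])
    Ti=np.linalg.inv(T); return Ti[:3,3],Ti[:3,:3]@d
def onz(K,T,uv,z):
    o,d=ray(K,T,uv); return o+d*(z-o[2])/d[2]
def proj(K,T,p):
    c=T@np.append(p,1.); v=K@np.array([c[0],-c[1],-c[2]]); return v[:2]/v[2]
def tri(rs):
    A=np.zeros((3,3));b=np.zeros(3)
    for o,d in rs:
        d=d/np.linalg.norm(d);M=np.eye(3)-np.outer(d,d);A+=M;b+=M@o
    return np.linalg.solve(A,b)
E
python3 - <<'E'
from h import *
o=get_obs(); print(o)
for n in ('scene','top','wrist'):
    print(n,imaging.get_calibration(n)); snap(n,n+'0')
E
```

```text
pics
{'t': 0.0, 'q': array([-1.38700757,  0.46836955, -0.01164229,  1.60363331,  0.00600583,
        1.07140121, -0.05627714]), 'qvel': array([ 0.00053543,  0.00106632, -0.00029422,  0.00074176, -0.00211897,
        0.00126826,  0.00105532]), 'joint_efforts': array([-1.23776263e-03, -5.32383013e+01,  2.10679136e-02, -2.51297235e+01,
        1.14448933e-02,  7.86777033e-03,  3.03293928e-05]), 'ee_pos': array([146.07065285, 632.79625619, 230.33928675]), 'tcp_rot': array([ 7.82576402e-01,  6.22553922e-01, -6.59072877e-04,  5.95561259e-04]), 'force': array([-0.14097179, -0.61517093,  0.25941462]), 'wrist_torque': array([-0.02856973,  0.05034929,  0.02488733]), 'finger_gap': 1.0027320459113445}
scene {'camera_matrix': array([[374.26466627,   0.        , 256.59672182],
       [  0.        , 374.26466627, 189.8985678 ],
       [  0.        ,   0.        ,   1.        ]]), 'camera_from_world': array([[ 5.35577317e-01, -8.44313373e-01, -1.70840669e-02,
        -2.28935542e+02],
       [ 6.54023121e-01,  4.01901832e-01,  6.40881170e-01,
        -4.06892334e+02],
       [-5.34238425e-01, -3.544
[... 521 characters left out ...]
7087778e-01,  1.10261820e-02,  9.94188428e-01,
        -1.58305838e+03],
       [ 0.00000000e+00,  0.00000000e+00,  0.00000000e+00,
         1.00000000e+00]])}
wrist {'camera_matrix': array([[310.34341498,   0.        , 253.94969603],
       [  0.        , 310.34341498, 193.71587062],
       [  0.        ,   0.        ,   1.        ]]), 'tool_from_camera': array([[ 9.99999621e-01,  1.10346972e-05,  8.70995422e-04,
         1.04785395e+00],
       [ 2.38391401e-04, -9.65211162e-01, -2.61471521e-01,
        -6.61121015e+01],
       [ 8.37809245e-04,  2.61471630e-01, -9.65210798e-01,
        -1.41347642e+02],
       [ 0.00000000e+00,  0.00000000e+00,  0.00000000e+00,
         1.00000000e+00]])}
```

View pics/scene0.png

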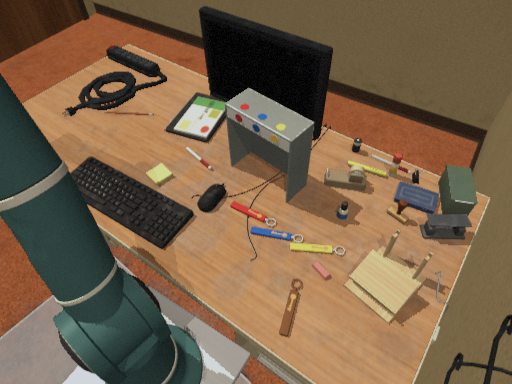

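View pics/top0.png

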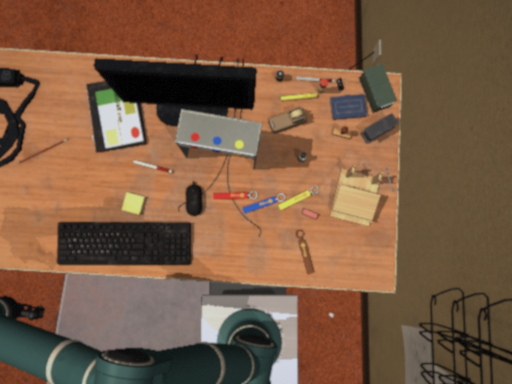

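View pics/wrist0.png

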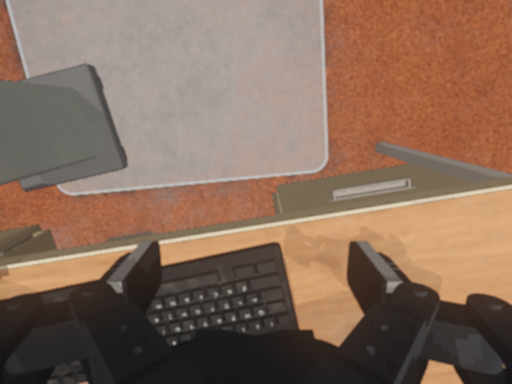

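Run:
```python
import cv2,numpy as np
t=cv2.imread('pics/top0.png'); s=cv2.imread('pics/scene0.png')
cv2.imwrite('pics/a.png',cv2.resize(t[90:240,110:310],None,fx=4,fy=4,interpolation=3))
cv2.imwrite('pics/b.png',cv2.resize(s[80:270,130:350],None,fx=3.6,fy=3.1,interpolation=3)[:600,:800])
cv2.imwrite('pics/c.png',cv2.resize(t[60:280,260:400],None,fx=4,fy=2.7,interpolation=3))
cv2.imwrite('pics/d.png',cv2.resize(s[130:330,330:490],None,fx=4,fy=3,interpolation=3))
```

```text
(no output)
```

View pics/a.png

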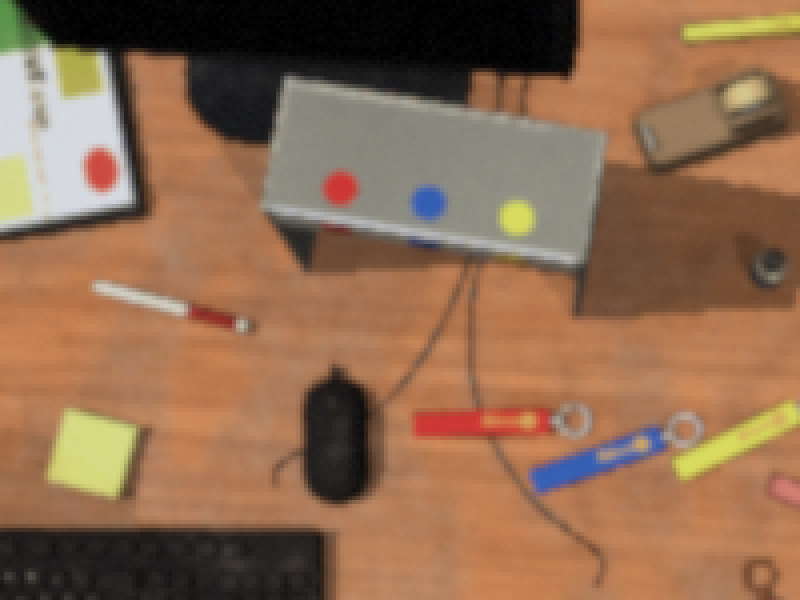

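View pics/b.png

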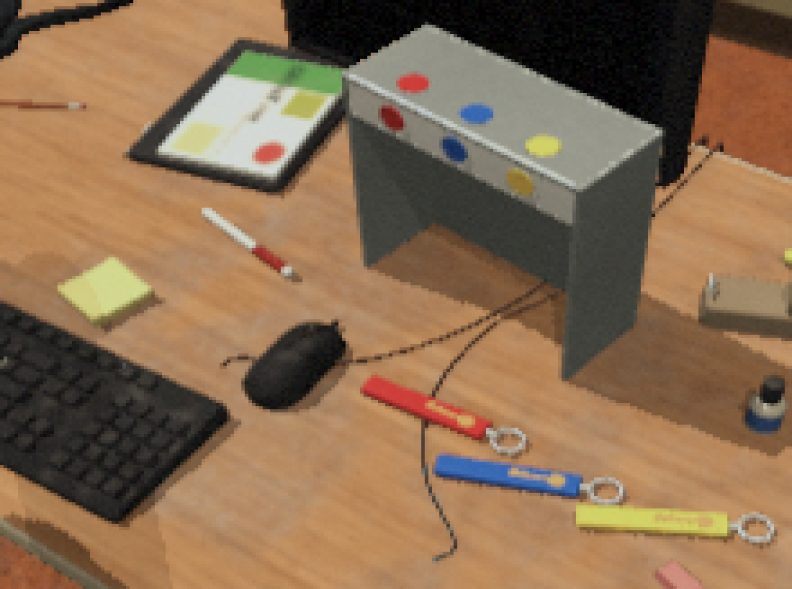

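View pics/c.png

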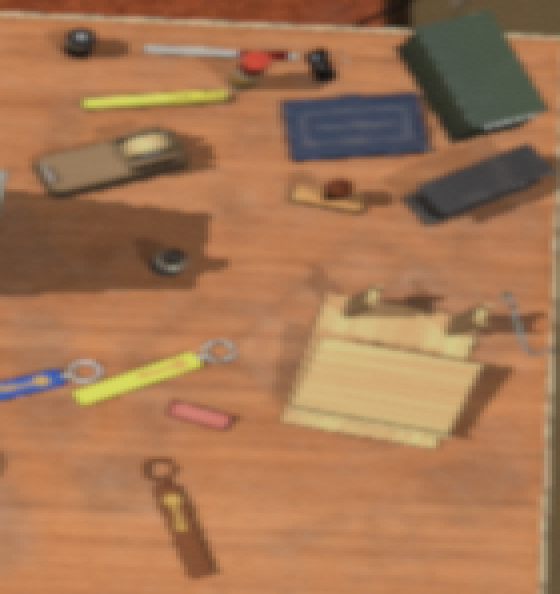

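View pics/d.png

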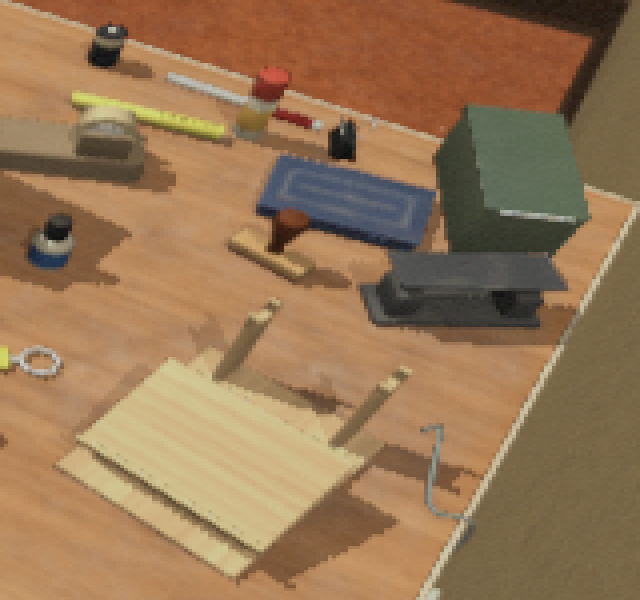

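```bash
cat > m.py <<'E'
from h import *
def hsvm(im,lo,hi):
    h=cv2.cvtColor(im,cv2.COLOR_RGB2HSV); 
    if lo[0]<0: return cv2.inRange(h,(0,)+lo[1:],hi)|cv2.inRange(h,(180+lo[0],)+lo[1:],(180,)+hi[1:])
    return cv2.inRange(h,lo,hi)
C=dict(red=((-8,150,120),(6,255,255)),blue=((105,130,100),(125,255,255)),yellow=((24,110,150),(34,255,255)),pale=((24,60,150),(36,255,255)))
def blobs(im,c,amin=15):
    m=hsvm(im,*C[c]); n,l,st,ce=cv2.connectedComponentsWithStats(m)
    return [(ce[i],st[i],np.column_stack(np.where(l==i))[:,::-1]) for i in range(1,n) if st[i,4]>=amin]
E
python3 - <<'E'
from m import *
for n in ('top','scene'):
    im=cv2.imread(f'pics/{n}0.png')[:,:,::-1]; im=np.ascontiguousarray(im); K,T=cam(n)
    for c in C:
        for ce,st,px in blobs(im,c):
            r=cv2.minAreaRect(px.astype(np.float32)); 
            # long axis ends in world
            b=cv2.boxPoints(r); e=[(b[i]+b[(i+1)%4])/2 for i in range(4)]
            if np.linalg.norm(e[0]-e[2])<np.linalg.norm(e[1]-e[3]): e=[e[1],e[3]]
            else: e=[e[0],e[2]]
            w=[onz(K,T,x,8)[:2].round(0) for x in e]
            print(n,c,ce.round(1),st[4],onz(K,T,ce,10)[:2].round(1),w,np.linalg.norm(w[0]-w[1]).round())
K,T=cam('top')
for uv in [(134,161.5),(173,172.5),(296,77.5),(340,83)]: print(onz(K,T,uv,6).round())
print('origin top',[onz(K,T,(u,v),0).round() for u,v in [(250,380),(393,290),(393,75)]])
E
```

```text
top red [324.   81.6] 51 [ 883.7 -258.3] [array([ 883., -280.]), array([ 883., -245.])] 35.0
top red [134.7 131.9] 40 [701.1 394.6] [array([715., 396.]), array([687., 395.])] 28.0
top red [194.8 136.6] 45 [685.7 188.4] [array([695., 180.]), array([677., 197.])] 25.0
top red [162.5 168.8] 30 [573.6 296.5] [array([578., 313.]), array([570., 281.])] 33.0
top red [224.3 195.7] 132 [482.3  85.4] [array([485.,  32.]), array([485., 124.])] 92.0
top red [245. 195.] 22 [485.3  15.3] [array([496.,  15.]), array([475.,  15.])] 21.0
top blue [216.8 140. ] 41 [674.5 113. ] [array([685., 112.]), array([664., 112.])] 21.0
top blue [251.7 207.2] 80 [443.7  -7.5] [array([455., -40.]), array([435.,  20.])] 63.0
top yellow [298.1  96.3] 144 [ 830.5 -167.4] [array([ 837., -230.]), array([ 825., -108.])] 123.0
top yellow [129.  107.6] 83 [786.4 416.5] [array([806., 420.]), array([770., 412.])] 37.0
top yellow [238.8 144.1] 49 [660.6  37.5] [array([672.,  38.]), array([647.,  38.])] 25.0
top yellow [293.3 200. ] 208 [ 468.8 -148.4] [array([ 497., -202.]), array([444., -99.])] 116.0
top yellow [129.1 208.2
[... 1855 characters left out ...]
rray([868., 158.]), array([851., 185.])] 32.0
scene pale [366.2 167.5] 154 [ 826.7 -168.1] [array([ 814., -108.]), array([ 831., -230.])] 123.0
scene pale [158.4 173. ] 292 [454.3 393.9] [array([492., 387.]), array([422., 403.])] 72.0
scene pale [310.1 247.1] 269 [ 464.8 -150.4] [array([ 441., -100.]), array([ 493., -204.])] 116.0
scene pale [378.8 257.2] 74 [ 533.7 -320.8] [array([ 540., -296.]), array([ 531., -352.])] 57.0
scene pale [383.9 313.9] 15 [ 392.1 -386.7] [array([ 401., -389.]), array([ 386., -384.])] 16.0
[599. 395.   6.]
[562. 261.   6.]
[ 899. -161.    6.]
[ 881. -315.    6.]
origin top [array([-123.,   -4.,    0.]), array([ 168., -482.,    0.]), array([ 913., -504.,    0.])]
```

Run:
```python
from m import *
KT,TT=cam('top');KS,TS=cam('scene')
P={}
for n,a,b in [('r',(194.8,136.6),(244.3,106.3)),('b',(216.8,140.),(261.9,116.2)),('y',(238.7,144.1),(280.4,126.6))]:
    p=tri([ray(KT,TT,a),ray(KS,TS,b)]); P[n]=p
    print(n,p.round(1),onz(KT,TT,a,255).round(1),onz(KS,TS,b,255).round(1))
for n in 'r','y':
    pass
f=lambda p,q:np.degrees(np.arctan2(q[0]-p[0],q[1]-p[1]))
print('yaw(-)',f(P['y'],P['r']))
# roof corners from top crop a (4x): 
for uv in [(290,78),(604,133),(582,265),(265,210)]:
    print(onz(KT,TT,(110+uv[0]/4-.5,90+uv[1]/4-.5),255).round(1))
# roof corners scene crop b: 3.6x,3.1y
for uv in [(430,25),(662,132),(578,192),(346,73)]:
    print(onz(KS,TS,(130+uv[0]/3.6-.5,80+uv[1]/3.1-.5),255).round(1))
# front board bottom corners
for uv in [(350,122),(574,222)]:
    print('edge',onz(KS,TS,(130+uv[0]/3.6-.5,80+uv[1]/3.1-.5),210).round(1))
```

```text
r [629.8 163.1 252.4] [629.6 162.4 255. ] [626.7 161.5 255. ]
b [620.2  99.2 251.2] [619.9  98.3 255. ] [615.7  97.3 255. ]
y [608.5  35.  251.6] [608.1  34.5 255. ] [604.7  33.6 255. ]
yaw(-) 9.452790008622463
[711.7 201.1 255. ]
[672.  -28.8 255. ]
[574. -13. 255.]
[613.3 217.5 255. ]
[706.7 198.4 255. ]
[665.5 -31.7 255. ]
[568.3 -15.6 255. ]
[611.8 214.4 255. ]
edge [600.5 206.9 210. ]
edge [578.   -9.4 210. ]
```

```bash
cat > plan.py <<'E'
from h import *
def Rt(az,tilt=0):
    # tool x horizontal at azimuth az (deg), z down; then tilt about tool x: positive lifts tool +y up (loop end up if key along +y)
    r=R.from_euler('z',az,degrees=True)*R.from_matrix(np.diag([1,-1,-1.]))
    return r*R.from_euler('x',-tilt if False else tilt,degrees=True) if tilt else r
def rows(p0,r0,p1,r1,n=None,fmax=1.,quiet=False):
    d=r0.inv().apply(np.array(p1)-p0)/500; w=np.degrees((r0.inv()*r1).as_rotvec())/60
    dist=np.linalg.norm(d)*500; ang=np.linalg.norm(w)*60
    need=max(dist/55,ang/9.5)
    print('dist %.1f ang %.1f needrows %.1f'%(dist,ang,need),'full:',' '.join('%.3f'%x for x in np.r_[d,w]))
    if n:
        m=n if isinstance(n,int) else n[0]
        for i in range(1,m+1):
            pass
        print('; '.join(' '.join('%.3f'%(x*i/m) for x in np.r_[d,w]) for i in range(1,m+1)))
def seq(wps):
    """wps: list of (pos,rot,n); each its own call, assuming exact arrival"""
    o=get_obs(); p,r=o['ee_pos'],R.from_quat(o['tcp_rot'])
    print('t',o['t'],'pos',o['ee_pos'].round(1),'gap',round(o['finger_gap'],3))
    for q,s,n in wps:
        s=s or r
        rows(p,r,q,s,n); p,r=np.array(q,float),s
E
python3 - <<'E'
from plan import *
o=get_obs(); print(R.from_quat(o['tcp_rot']).as_matrix().round(3))
print(Rt(77).as_matrix().round(3)); print(Rt(0,28).as_matrix().round(3))
a=np.array([146,633,231.]);
seq([((270,430,260),Rt(51),5),((390,230,270),Rt(25),5),((440,60,280),Rt(0),5)])
E
```

```text
[[ 0.225  0.974 -0.   ]
 [ 0.974 -0.225 -0.001]
 [-0.001  0.    -1.   ]]
[[ 0.225  0.974  0.   ]
 [ 0.974 -0.225  0.   ]
 [ 0.     0.    -1.   ]]
[[ 1.     0.     0.   ]
 [ 0.    -0.883  0.469]
 [ 0.    -0.469 -0.883]]
t 0.15 pos [146.1 632.9 230.5] gap 0.997
dist 239.5 ang 26.0 needrows 4.4 full: -0.340 0.333 -0.058 0.000 0.001 0.433
-0.068 0.067 -0.012 0.000 0.000 0.087; -0.136 0.133 -0.023 0.000 0.001 0.173; -0.204 0.200 -0.035 0.000 0.001 0.260; -0.272 0.266 -0.047 0.000 0.001 0.347; -0.340 0.333 -0.058 0.000 0.001 0.433
dist 233.5 ang 26.0 needrows 4.2 full: -0.160 0.438 -0.020 0.000 0.000 0.433
-0.032 0.088 -0.004 0.000 0.000 0.087; -0.064 0.175 -0.008 0.000 0.000 0.173; -0.096 0.263 -0.012 0.000 0.000 0.260; -0.128 0.351 -0.016 0.000 0.000 0.347; -0.160 0.438 -0.020 0.000 0.000 0.433
dist 177.5 ang 25.0 needrows 3.2 full: -0.053 0.350 -0.020 0.000 0.000 0.417
-0.011 0.070 -0.004 0.000 0.000 0.083; -0.021 0.140 -0.008 0.000 0.000 0.167; -0.032 0.210 -0.012 0.000 0.000 0.250; -0.042 0.280 -0.016 0.000 0.000 0.333; -0.053 0.350 -0.020 0.000 0.000 0.417
```

Call:
send_rows(
  series="-0.068 0.067 -0.012 0 0 0.087; -0.136 0.133 -0.023 0 0 0.173; -0.204 0.2 -0.035 0 0 0.26; -0.272 0.266 -0.047 0 0 0.347; -0.34 0.333 -0.058 0 0 0.433",
  hand=-1,
)

```text
t: 0.78
ee_pos: [270.7, 428.3, 259.8]
tcp_rot: [0.903, 0.429, -0.0, 0.001]
force: [0.6, -0.4, 0.1]
finger_gap: 0.998
```

Call:
send_rows(
  series="-0.16 0.438 -0.02 0 0 0.433; -0.16 0.438 -0.02 0 0 0.433; -0.16 0.438 -0.02 0 0 0.433; -0.16 0.438 -0.02 0 0 0.433; -0.16 0.438 -0.02 0 0 0.433",
)

```text
t: 1.4
ee_pos: [391.8, 224.8, 270.5]
tcp_rot: [0.977, 0.212, 0.0, 0.001]
force: [0.6, -0.5, 0.3]
finger_gap: 1.001
```

Call:
send_rows(
  series="-0.053 0.35 -0.02 0 0 0.417; -0.053 0.35 -0.02 0 0 0.417; -0.053 0.35 -0.02 0 0 0.417; -0.053 0.35 -0.02 0 0 0.417; -0.053 0.35 -0.02 0 0 0.417",
)

```text
t: 2.02
ee_pos: [439.7, 56.0, 280.5]
tcp_rot: [1.0, -0.004, -0.0, 0.0]
force: [-1.1, 0.6, -0.0]
finger_gap: 0.997
```

```bash
sed -i "s/-tilt if False else tilt/-tilt/" plan.py
python3 - <<'E'
from plan import *
o=get_obs(); print(o['t'],o['ee_pos'].round(1),R.from_quat(o['tcp_rot']).as_matrix().round(3),o['q'].round(2),o['force'].round(1))
np.savez('pics/w1.npz',p=o['ee_pos'],r=o['tcp_rot'])
snap('wrist','w1'); snap('top','t1')
E
```

```text
2.025 [439.7  56.  280.5] [[ 1.    -0.008 -0.   ]
 [-0.008 -1.    -0.001]
 [-0.     0.001 -1.   ]] [-0.74  0.04  0.56  2.05 -0.02  1.06 -0.18] [-1.1  0.6 -0. ]
```

View pics/w1.png

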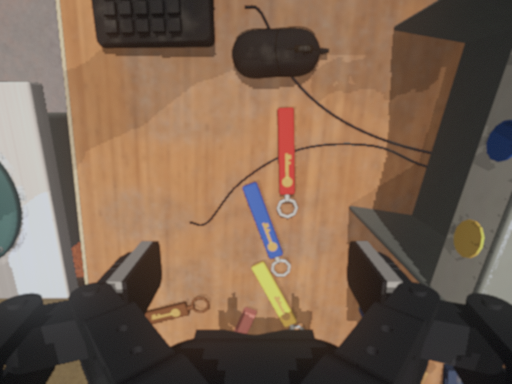

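```bash
cat > key.py <<'E'
from m import *
def keypose(im,K,T,c,hint=None):
    bl=blobs(im,c,100); out=[]
    for ce,st,px in bl:
        r=cv2.minAreaRect(px.astype(np.float32)); b=cv2.boxPoints(r)
        e=[(b[i]+b[(i+1)%4])/2 for i in range(4)]
        if np.linalg.norm(e[0]-e[2])<np.linalg.norm(e[1]-e[3]): e=e[1:]+e[:1]
        a,bb=[onz(K,T,x,10)[:2] for x in (e[0],e[2])]
        L=np.linalg.norm(a-bb); W=np.linalg.norm(onz(K,T,e[1],10)[:2]-onz(K,T,e[3],10)[:2])
        out.append((c,ce.round(0),'L %.0f W %.0f'%(L,W),'ends',a.round(1),bb.round(1),'mid',((a+bb)/2).round(1),'az %.1f'%np.degrees(np.arctan2(*(bb-a)[::-1]))))
    return out
if __name__=='__main__':
    import sys
    n,f,o=sys.argv[1:4]; im=np.ascontiguousarray(cv2.imread('pics/'+f+'.png')[:,:,::-1])
    ob=None
    if n=='wrist':
        z=np.load('pics/'+o+'.npz'); ob=dict(ee_pos=z['p'],tcp_rot=z['r'])
    K,T=cam(n,ob)
    for c in ('red','blue','yellow'):
        for x in keypose(im,K,T,c): print(*x)
E
python3 key.py wrist w1 w1; echo; python3 key.py top t1 -
python3 - <<'E'
from h import *
z=np.load('pics/w1.npz');K,T=cam('wrist',dict(ee_pos=z['p'],tcp_rot=z['r']))
for uv in [(287.5,206),(281,267),(297,327)]: print('loop',onz(K,T,uv,5).round(1))
print(proj(K,T,np.array([480,-10,5])))
E
```

```text
red [286. 146.] L 115 W 21 ends [481.2 125.4] [483.5  10.1] mid [482.4  67.8] az -88.9
blue [257. 207.] L 90 W 18 ends [432.7  23.4] [462.5 -61.2] mid [447.6 -18.9] az -70.6
yellow [270. 288.] L 96 W 21 ends [442.7 -95.8] [ 485.4 -181.8] mid [ 464.1 -138.8] az -63.6

yellow [298.  96.] L 123 W 15 ends [ 836.6 -230. ] [ 824.4 -107.7] mid [ 830.5 -168.9] az 95.7
yellow [291. 201.] L 93 W 21 ends [ 486.1 -181.6] [444.2 -98.5] mid [ 465.1 -140.1] az 116.8
loop [486.4  -8.8   5. ]
loop [ 478.7 -103.8    5. ]
loop [ 505.5 -208.9    5. ]
[282.91471545 206.85717799]
```

Run:
```python
from plan import *
seq([((482,104,50),Rt(1.7),None),((482,104,2),Rt(1.7),None)])
```

```text
t 2.125 pos [439.6  56.4 280.4] gap 1.002
dist 239.1 ang 2.1 needrows 4.3 full: 0.084 -0.096 0.461 0.001 0.000 -0.034
dist 48.0 ang 0.0 needrows 0.9 full: 0.000 0.000 0.096 0.000 0.000 0.000
```

Call:
send_rows(
  series="0.084 -0.096 0.461 0 0 -0.034; 0.084 -0.096 0.461 0 0 -0.034; 0.084 -0.096 0.461 0 0 -0.034; 0.084 -0.096 0.461 0 0 -0.034; 0.084 -0.096 0.461 0 0 -0.034",
  hand=-0.2,
)

```text
t: 2.75
ee_pos: [478.5, 104.9, 45.8]
tcp_rot: [1.0, 0.017, -0.005, 0.002]
force: [-0.4, -1.5, 1.4]
finger_gap: 0.598
```

```bash
python3 - <<'E'
from plan import *
o=get_obs();np.savez('pics/w2.npz',p=o['ee_pos'],r=o['tcp_rot']);snap('wrist','w2')
seq([((482,104,2),Rt(1.7),None)])
E
python3 key.py wrist w2 w2
```

```text
t 2.8 pos [480.4 104.5  48.5] gap 0.599
dist 46.5 ang 0.3 needrows 0.8 full: 0.004 0.001 0.093 0.003 0.004 0.002
red [259. 252.] L 101 W 21 ends [480.6 127.3] [484.4  26.3] mid [482.5  76.8] az -87.9
```

View pics/w2.png

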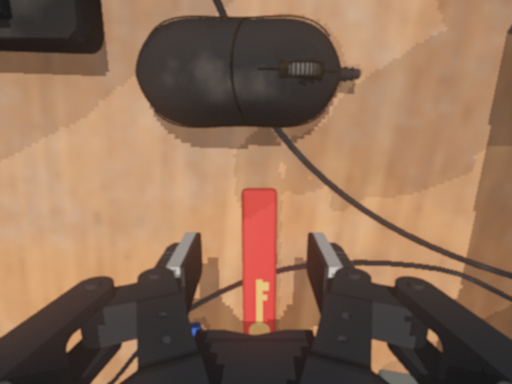

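Call:
send_rows(
  series="0.004 0.001 0.06 0 0 0; 0.004 0.001 0.093 0 0 0; 0.004 0.001 0.093 0 0 0",
)

```text
t: 3.18
ee_pos: [482.2, 104.0, 2.8]
tcp_rot: [1.0, 0.016, -0.002, 0.001]
force: [-0.2, -0.2, -0.9]
finger_gap: 0.599
```

Call:
send_rows(
  series="0 0 0 0 0 0; 0 0 0 0 0 0; 0 0 0 0 0 0; 0 0 0 0 0 0",
  hand=1,
)

```text
t: 3.68
ee_pos: [483.1, 104.3, 4.5]
tcp_rot: [1.0, 0.016, -0.001, 0.001]
force: [-2.0, 0.4, 8.1]
finger_gap: 0.229
```

Call:
send_rows(
  series="0 0 -0.08 0 0 0; 0 0 -0.16 0 0 0; 0 0 -0.24 0 0 0; 0 0 -0.24 0 0 0",
)

```text
t: 4.18
ee_pos: [485.6, 105.1, 127.9]
tcp_rot: [1.0, 0.016, 0.002, -0.001]
force: [-0.6, 0.1, -0.7]
finger_gap: 0.23
```

Run:
```python
from plan import *
o=get_obs();np.savez('pics/w3.npz',p=o['ee_pos'],r=o['tcp_rot']);snap('wrist','w3');snap('scene','s3')
print(o['q'].round(2))
s=cv2.imread('pics/s3.png');w=cv2.imread('pics/w3.png');cv2.imwrite('pics/e.png',np.hstack([cv2.resize(s[100:300,130:380],(400,320)),cv2.resize(w,(400,320))]))
```

```text
[-0.72  0.38  0.53  2.09 -0.28  0.74  0.02]
```

View pics/e.png

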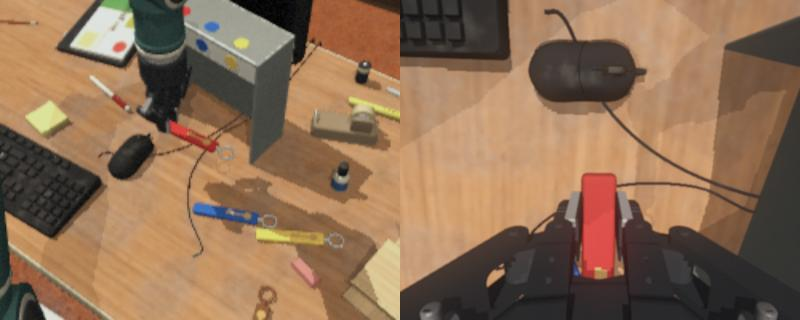

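```bash
cat > hang.py <<'E'
from plan import *
PSI=-9.6; CAB=np.array([640.5,93.])
HY=dict(red=65,blue=0,yellow=-65)
def hook(c):
    a=np.radians(PSI); M=np.array([[np.cos(a),-np.sin(a)],[np.sin(a),np.cos(a)]])
    return CAB+M@np.array([11,HY[c]])
def xc(): a=np.radians(PSI); return np.array([np.cos(a),np.sin(a),0])
def tcp_for_loop(loop,tilt,lt):
    r=Rt(PSI+90,tilt); return np.array(loop)-r.apply(lt), r
E
python3 - <<'E'
from hang import *
lt=[0,113.5,-.5]; h=hook('red'); print(h)
ins,r=tcp_for_loop([*h,224.5],28,lt); st=ins-110*r.apply([0,1,0]); print('ins',ins.round(1),'stage',st.round(1))
print(r.as_matrix().round(3))
seq([((475,150,150),Rt(41,10),5),(st,r,5),(ins,r,None)])
E
```

```text
[662.18592494 155.2552862 ]
ins [563.6 171.9 170.8] stage [467.8 188.1 119.1]
[[ 0.167  0.871  0.463]
 [ 0.986 -0.147 -0.078]
 [ 0.     0.469 -0.883]]
t 4.275 pos [483.3 104.7 125. ] gap 0.232
dist 52.4 ang 40.4 needrows 4.3 full: -0.014 -0.091 -0.050 -0.161 0.058 -0.651
-0.003 -0.018 -0.010 -0.032 0.012 -0.130; -0.006 -0.036 -0.020 -0.064 0.023 -0.261; -0.008 -0.055 -0.030 -0.096 0.035 -0.391; -0.011 -0.073 -0.040 -0.128 0.047 -0.521; -0.014 -0.091 -0.050 -0.161 0.058 -0.651
dist 49.6 ang 43.2 needrows 4.5 full: 0.039 -0.077 0.049 -0.288 0.215 -0.623
0.008 -0.015 0.010 -0.058 0.043 -0.125; 0.016 -0.031 0.020 -0.115 0.086 -0.249; 0.024 -0.046 0.030 -0.173 0.129 -0.374; 0.031 -0.061 0.039 -0.230 0.172 -0.499; 0.039 -0.077 0.049 -0.288 0.215 -0.623
dist 110.0 ang 0.0 needrows 2.0 full: -0.000 0.220 0.000 0.000 0.000 0.000
```

Call:
send_rows(
  series="-0.006 -0.036 -0.02 -0.064 0.023 -0.261; -0.011 -0.073 -0.04 -0.128 0.047 -0.521; -0.014 -0.091 -0.05 -0.161 0.058 -0.651; -0.014 -0.091 -0.05 -0.161 0.058 -0.651; -0.014 -0.091 -0.05 -0.161 0.058 -0.651",
)

```text
t: 4.9
ee_pos: [473.5, 150.1, 148.8]
tcp_rot: [0.933, 0.349, 0.029, 0.082]
force: [0.3, -0.2, -0.6]
finger_gap: 0.227
```

Call:
send_rows(
  series="0.016 -0.031 0.02 -0.115 0.086 -0.249; 0.031 -0.061 0.039 -0.23 0.172 -0.499; 0.039 -0.077 0.049 -0.288 0.215 -0.623; 0.039 -0.077 0.049 -0.288 0.215 -0.623; 0.039 -0.077 0.049 -0.288 0.215 -0.623",
)

```text
t: 5.52
ee_pos: [464.4, 187.0, 116.7]
tcp_rot: [0.742, 0.626, 0.153, 0.185]
force: [0.2, 0.5, -0.9]
finger_gap: 0.231
```

Run:
```python
from plan import *
o=get_obs();np.savez('pics/w4.npz',p=o['ee_pos'],r=o['tcp_rot']);snap('wrist','w4');snap('scene','s4')
print(o['t'],o['ee_pos'].round(1),R.from_quat(o['tcp_rot']).as_matrix().round(3),o['q'].round(2))
s=cv2.imread('pics/s4.png');w=cv2.imread('pics/w4.png');cv2.imwrite('pics/e.png',np.hstack([cv2.resize(s[70:270,130:380],(400,320)),cv2.resize(w,(400,320))]))
```

```text
5.525 [464.4 187.  116.7] [[ 0.17   0.872  0.458]
 [ 0.985 -0.148 -0.083]
 [-0.005  0.466 -0.885]] [-1.26  0.34  0.68  2.37  0.68  0.22  0.11]
```

View pics/e.png

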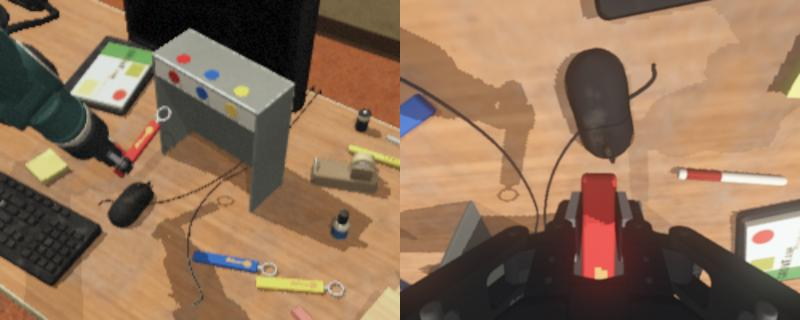

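View pics/w4.png

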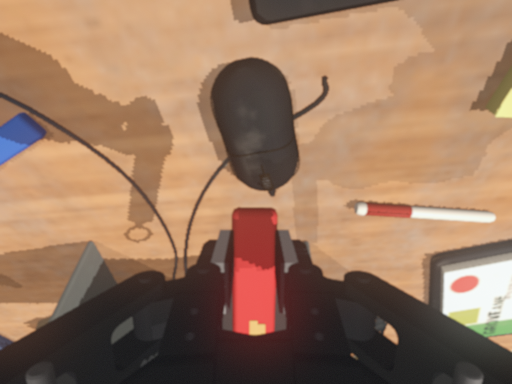

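Run:
```python
from hang import *
z=np.load('pics/w4.npz'); r=R.from_quat(z['r']); L=z['p']+r.apply([0,113.5,-.5])
K,T=cam('scene'); print('loop',L.round(1),proj(K,T,L).round(1))
im=cv2.imread('pics/s4.png')
x,y=proj(K,T,L).round().astype(int)
c=cv2.resize(im[y-35:y+35,x-40:x+80],None,fx=6,fy=6,interpolation=3)
# predicted cabinet corners
a=np.radians(PSI);M=np.array([[np.cos(a),-np.sin(a)],[np.sin(a),np.cos(a)]])
for q in [(-50,120,255),(-50,-120,255),(50,-120,255),(50,120,255),(-50,120,210),(-50,-120,210),(-50,65,232.5),(-50,0,232.5),(-50,-65,232.5),(-50,-120,0),(-50,120,0)]:
    w=np.append(CAB+M@np.array(q[:2]),q[2]); u=proj(K,T,w); print(q,u.round(1)); cv2.circle(im,tuple((u*1).round().astype(int)),1,(255,0,255),-1)
cv2.imwrite('pics/f.png',c)
cv2.imwrite('pics/g.png',cv2.resize(im[75:215,215:325],None,fx=5,fy=4,interpolation=0))
```

```text
loop [563.1 170.2 170.1] [230.7 141.3]
(-50, 120, 255) [224.  102.6]
(-50, -120, 255) [291.1 141. ]
(50, -120, 255) [314.8 121.4]
(50, 120, 255) [248.2  86.5]
(-50, 120, 210) [225.3 115.3]
(-50, -120, 210) [290.2 153.7]
(-50, 65, 232.5) [238.6 117.2]
(-50, 0, 232.5) [255.9 127.3]
(-50, -65, 232.5) [274.3 137.9]
(-50, -120, 0) [286.6 203.1]
(-50, 120, 0) [230.4 165.5]
```

View pics/f.png

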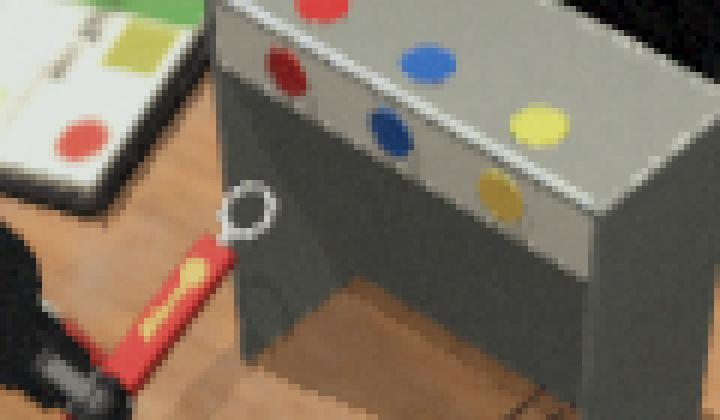

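View pics/g.png

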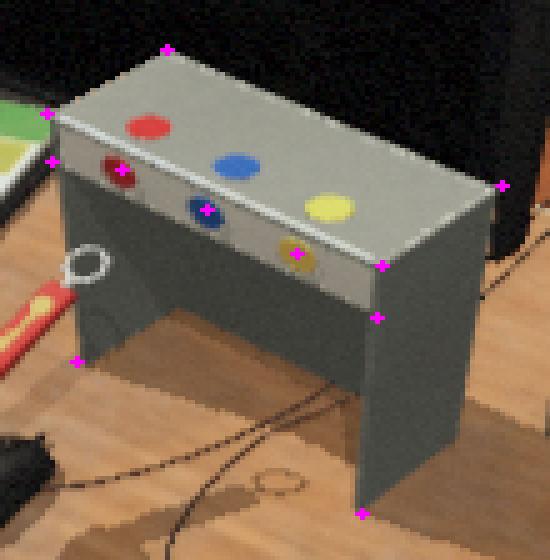

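Run:
```python
from hang import *
o=get_obs(); r=R.from_quat(o['tcp_rot']); L=o['ee_pos']+r.apply([0,113.5,-.5]); print(o['ee_pos'].round(1))
snap('top','t4');snap('scene','s4b'); K,T=cam('top'); u=proj(K,T,L); print(L.round(1),u.round(1))
KS,TS=cam('scene');print(proj(KS,TS,L))
im=cv2.imread('pics/t4.png')
a=np.radians(PSI);M=np.array([[np.cos(a),-np.sin(a)],[np.sin(a),np.cos(a)]])
c=cv2.resize(im[100:220,150:280],None,fx=6,fy=5,interpolation=3)
for q in [(-50,120,255),(-50,-120,255),(50,-120,255),(50,120,255),(-50,120,210),(-50,-120,210),(-50,65,232.5),(-50,0,232.5),(-50,-120,0),(-50,120,0)]:
    w=np.append(CAB+M@np.array(q[:2]),q[2]); u=proj(K,T,w); print(q,u.round(1)); cv2.circle(c,(int((u[0]+.5-150)*6),int((u[1]+.5-100)*5)),2,(255,0,255),-1)
u=proj(K,T,L);cv2.circle(c,(int((u[0]+.5-150)*6),int((u[1]+.5-100)*5)),2,(0,255,0),-1)
cv2.imwrite('pics/f2.png',c)
im=cv2.imread('pics/s4b.png');x,y=191,106
c=cv2.resize(im[y:y+70,x:x+120],None,fx=6,fy=6,interpolation=3)
u=proj(KS,TS,L);cv2.circle(c,(int((u[0]+.5-x)*6),int((u[1]+.5-y)*6)),2,(0,255,0),-1)
cv2.imwrite('pics/f3.png',c)
```

```text
[466.6 188.3 118. ]
[565.2 171.2 171.5] [194.4 163.3]
[230.84225647 140.42741131]
(-50, 120, 255) [175.  142.7]
(-50, -120, 255) [256.4 156.7]
(50, -120, 255) [262.1 123.5]
(50, 120, 255) [181.4 109.6]
(-50, 120, 210) [177.1 145.9]
(-50, -120, 210) [256.  159.5]
(-50, 65, 232.5) [194.4 147.5]
(-50, 0, 232.5) [216.1 151.2]
(-50, -120, 0) [254.5 170.4]
(-50, 120, 0) [185.7 158.5]
```

View pics/f2.png

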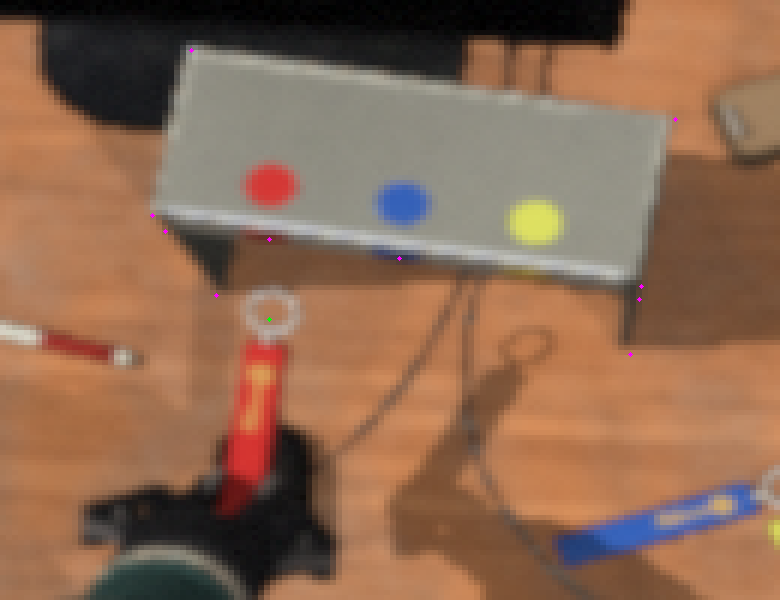

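View pics/f3.png

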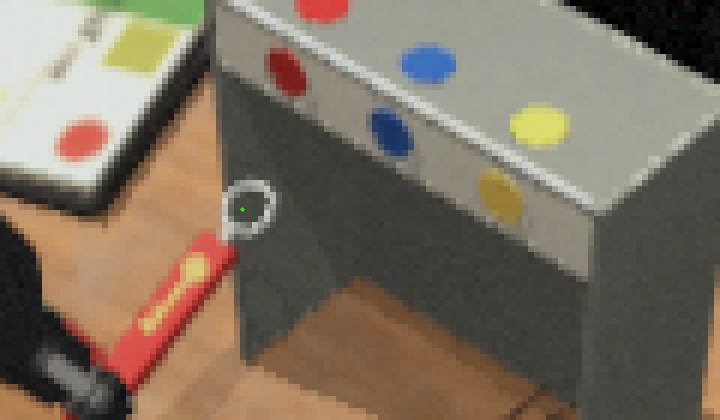

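```bash
sed -i 's/^PSI.*/PSI=-9.6; CAB=np.array([638.5,95.5])/' hang.py
python3 - <<'E'
from hang import *
lt=[0,113.5,-.5]; h=hook('red'); print(h)
ins,r=tcp_for_loop([*h,224.5],28,lt); st=ins-110*r.apply([0,1,0]); print('ins',ins.round(1),'stage',st.round(1))
seq([(st,r,None),(ins,r,None)])
E
```

```text
[660.18592494 157.7552862 ]
ins [561.6 174.4 170.8] stage [465.8 190.6 119.1]
t 5.725 pos [467.3 188.4 118.4] gap 0.231
dist 2.7 ang 0.3 needrows 0.0 full: 0.004 -0.003 -0.003 -0.002 0.002 -0.004
dist 110.0 ang 0.0 needrows 2.0 full: -0.000 0.220 0.000 0.000 0.000 0.000
```

Call:
send_rows(
  series="0.004 0.06 -0.003 -0.002 0.002 -0.004; 0.004 0.11 -0.003 -0.002 0.002 -0.004; 0.004 0.17 -0.003 -0.002 0.002 -0.004; 0.004 0.217 -0.003 -0.002 0.002 -0.004; 0.004 0.217 -0.003 -0.002 0.002 -0.004",
)

```text
t: 6.35
ee_pos: [563.9, 172.9, 172.1]
tcp_rot: [0.743, 0.624, 0.158, 0.185]
force: [-0.4, -0.8, -0.6]
finger_gap: 0.228
```

Run:
```python
from hang import *
snap('scene','s5');snap('top','t5')
lt=[0,113.5,-.5]; h=hook('red')
ins,r=tcp_for_loop([*h,224.5],28,lt); lo,_=tcp_for_loop([*h,196],28,lt)
o=get_obs();print(o['force'].round(1),o['q'].round(2)); K,T=cam('scene')
seq([(ins,r,None),(lo,r,None)])
a=cv2.imread('pics/s5.png')[70:220,170:330];b=cv2.imread('pics/t5.png')[100:220,150:280]
cv2.imwrite('pics/e.png',np.hstack([cv2.resize(a,(400,375)),cv2.resize(b,(400,375))]))
```

```text
[-0.2  0.5 -1.2] [-0.89  0.3   0.44  2.16  0.49  0.35  0.47]
t 6.45 pos [561.2 173.3 170.2] gap 0.232
dist 1.4 ang 0.2 needrows 0.0 full: 0.002 0.001 -0.001 -0.001 0.000 -0.002
dist 28.5 ang 0.0 needrows 0.5 full: -0.000 -0.027 0.050 0.000 0.000 0.000
```

View pics/e.png

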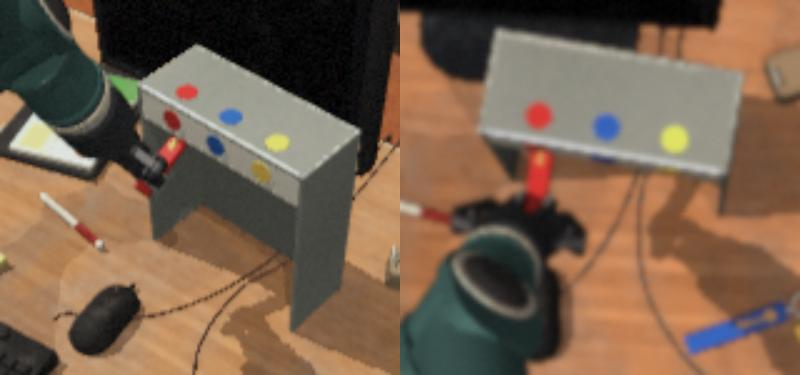

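Call:
send_rows(
  series="0.002 -0.006 0.012 0 0 0; 0.002 -0.013 0.025 0 0 0; 0.002 -0.02 0.037 0 0 0; 0.002 -0.026 0.049 0 0 0; 0.002 -0.026 0.049 0 0 0",
)

```text
t: 7.08
ee_pos: [561.0, 174.1, 141.6]
tcp_rot: [0.742, 0.626, 0.155, 0.185]
force: [-0.5, 0.2, -0.8]
finger_gap: 0.228
```

Run:
```python
from hang import *
o=get_obs();print(o['force'].round(1),o['ee_pos'].round(1),o['wrist_torque'].round(2))
```

```text
[-0.5  0.2 -0.8] [561.  174.1 141.6] [0.16 0.59 0.04]
```

Call:
send_rows(
  series="0 -0.009 -0.005 0 0 0; 0 -0.018 -0.01 0 0 0; 0 -0.018 -0.01 0 0 0",
)

```text
t: 7.45
ee_pos: [553.9, 176.1, 144.5]
tcp_rot: [0.742, 0.625, 0.158, 0.185]
force: [9.4, -3.1, 1.8]
finger_gap: 0.233
```

Call:
send_rows(
  series="0 0.01 0.009 0 0 0; 0 0.01 0.009 0 0 0; 0 0.01 0.009 0 0 0",
)

```text
t: 7.82
ee_pos: [559.8, 174.9, 142.5]
tcp_rot: [0.742, 0.625, 0.158, 0.185]
force: [-0.5, 0.1, 0.2]
finger_gap: 0.227
```

Call:
send_rows(
  series="0 0 0 0 0 0; 0 0 0 0 0 0; 0 0 0 0 0 0; 0 0 0 0 0 0",
  hand=-0.3,
)

```text
t: 8.32
ee_pos: [559.8, 175.0, 142.5]
tcp_rot: [0.742, 0.625, 0.158, 0.185]
force: [-0.1, 0.1, -0.2]
finger_gap: 0.651
```

```bash
python3 - <<'E'
from hang import *
snap('scene','s6');snap('wrist','w6');snap('top','t6')
o=get_obs();print(o['force'].round(1),o['ee_pos'].round(1),o['t'])
a=cv2.imread('pics/s6.png')[70:220,170:330];b=cv2.imread('pics/w6.png')
cv2.imwrite('pics/e.png',np.hstack([cv2.resize(a,(400,375)),cv2.resize(b,(400,375))]))
E
python3 key.py top t6 -
```

```text
[ 0.3 -0.2 -0.2] [559.8 175.  142.5] 8.475
yellow [298.  96.] L 123 W 15 ends [ 836.6 -230. ] [ 824.4 -107.7] mid [ 830.5 -168.9] az 95.7
yellow [301. 197.] L 62 W 22 ends [ 497.  -201.4] [ 467.  -146.9] mid [ 482.  -174.2] az 118.8
yellow [135. 200.] L 63 W 63 ends [488.1 386.3] [427.1 401.8] mid [457.6 394.1] az 165.7
```

View pics/e.png

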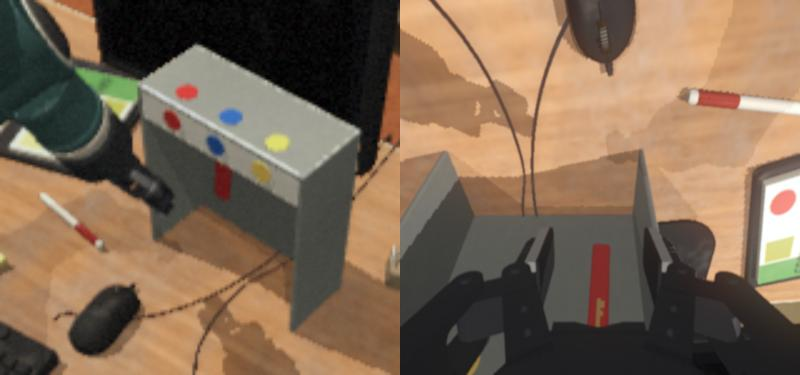

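Run:
```python
from hang import *
o=get_obs(); r0=R.from_quat(o['tcp_rot']); p=o['ee_pos']-95*r0.apply([0,1,0])
seq([(p,None,None),((465,100,150),Rt(50,14),None),((440,15,160),Rt(22),None)])
```

```text
t 8.475 pos [559.8 175.  142.5] gap 0.648
dist 95.0 ang 0.0 needrows 1.7 full: -0.000 -0.190 -0.000 0.000 0.000 0.000
dist 104.2 ang 33.3 needrows 3.5 full: -0.180 0.055 -0.090 0.230 -0.184 0.470
dist 89.2 ang 31.2 needrows 3.3 full: -0.162 0.074 -0.002 0.229 -0.057 0.464
```

Call:
send_rows(
  series="0 -0.1 0 0 0 0; 0 -0.19 0 0 0 0; 0 -0.19 0 0 0 0",
)

```text
t: 8.85
ee_pos: [473.7, 189.6, 95.8]
tcp_rot: [0.74, 0.627, 0.156, 0.185]
force: [1.1, 0.6, 0.9]
finger_gap: 0.653
```

Call:
send_rows(
  series="-0.18 0.055 -0.09 0.23 -0.184 0.47; -0.18 0.055 -0.09 0.23 -0.184 0.47; -0.18 0.055 -0.09 0.23 -0.184 0.47; -0.18 0.055 -0.09 0.23 -0.184 0.47; -0.18 0.055 -0.09 0.23 -0.184 0.47",
)

```text
t: 9.48
ee_pos: [463.6, 99.9, 149.5]
tcp_rot: [0.899, 0.421, 0.05, 0.111]
force: [0.3, -0.3, -0.2]
finger_gap: 0.652
```

Call:
send_rows(
  series="-0.162 0.074 -0.002 0.229 -0.057 0.464; -0.162 0.074 -0.002 0.229 -0.057 0.464; -0.162 0.074 -0.002 0.229 -0.057 0.464; -0.162 0.074 -0.002 0.229 -0.057 0.464; -0.162 0.074 -0.002 0.229 -0.057 0.464",
)

```text
t: 10.1
ee_pos: [438.7, 15.4, 159.3]
tcp_rot: [0.981, 0.195, -0.001, 0.002]
force: [0.1, 0.5, 0.8]
finger_gap: 0.65
```

```bash
python3 - <<'E'
from plan import *
o=get_obs();print(o['q'].round(2),o['ee_pos'].round(1));snap('scene','s7')
o=get_obs();np.savez('pics/w7.npz',p=o['ee_pos'],r=o['tcp_rot']);snap('wrist','w7')
s=cv2.imread('pics/s7.png');w=cv2.imread('pics/w7.png');cv2.imwrite('pics/e.png',np.hstack([cv2.resize(s[70:270,130:380],(400,320)),cv2.resize(w,(400,320))]))
E
python3 key.py wrist w7 w7
```

```text
[-0.48  0.22  0.41  2.18 -0.12  0.76  0.4 ] [438.7  15.4 159.3]
blue [249. 214.] L 113 W 19 ends [432.1  23.8] [469.9 -83. ] mid [451.  -29.6] az -70.5
yellow [218. 293.] L 39 W 20 ends [442.5 -95.7] [ 459.7 -130.6] mid [ 451.1 -113.1] az -63.7
```

View pics/e.png

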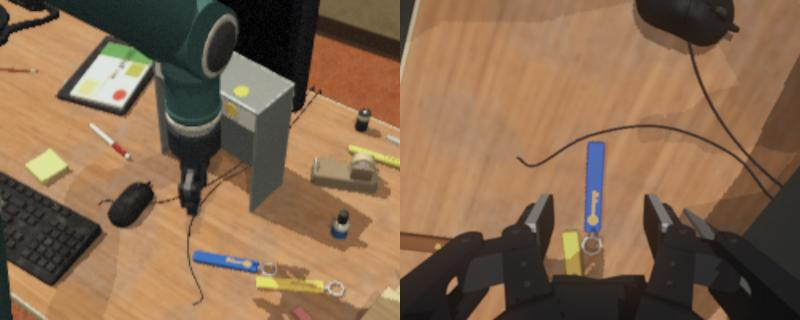

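Run:
```python
from hang import *
seq([((439.5,3.,50),Rt(19.5),None),((439.5,3.,4),Rt(19.5),None)])
```

```text
t 10.2 pos [438.6  15.9 159.4] gap 0.647
dist 110.1 ang 3.0 needrows 2.0 full: -0.008 0.024 0.219 0.002 0.003 0.049
dist 46.0 ang 0.0 needrows 0.8 full: 0.000 0.000 0.092 0.000 0.000 0.000
```

Call:
send_rows(
  series="-0.008 0.024 0.11 0 0 0.049; -0.008 0.024 0.219 0 0 0.049; -0.008 0.024 0.27 0 0 0.049; -0.008 0.024 0.312 0 0 0.049; -0.008 0.024 0.312 0 0 0.049",
)

```text
t: 10.82
ee_pos: [437.8, 3.3, 2.3]
tcp_rot: [0.985, 0.171, -0.003, 0.001]
force: [-0.5, 0.5, 0.7]
finger_gap: 0.646
```

Call:
send_rows(
  series="0 0 0 0 0 0; 0 0 0 0 0 0; 0 0 0 0 0 0; 0 0 0 0 0 0",
  hand=1,
)

```text
t: 11.32
ee_pos: [438.4, 3.8, 3.4]
tcp_rot: [0.985, 0.171, -0.002, 0.001]
force: [-1.5, 0.7, 6.6]
finger_gap: 0.228
```

Call:
send_rows(
  series="0 0 -0.08 0 0 0; 0 0 -0.16 0 0 0; 0 0 -0.24 0 0 0; 0 0 -0.24 0 0 0",
)

```text
t: 11.82
ee_pos: [441.1, 4.6, 126.4]
tcp_rot: [0.985, 0.171, 0.002, 0.001]
force: [0.6, 0.2, -1.1]
finger_gap: 0.232
```

Run:
```python
from hang import *
lt=[0,113.5,-.5]; h=hook('blue'); print(h)
ins,r=tcp_for_loop([*h,224.5],28,lt); st=ins-110*r.apply([0,1,0]); print('ins',ins.round(1),'stage',st.round(1))
seq([((450,60,130),Rt(50,14),None),(st,r,None),(ins,r,None)])
```

```text
[649.34595641  93.66554379]
ins [550.8 110.3 170.8] stage [455.  126.5 119.1]
t 11.825 pos [441.1   4.6 126.4] gap 0.232
dist 56.2 ang 33.2 needrows 3.5 full: 0.054 -0.098 -0.007 -0.225 0.059 -0.502
dist 67.6 ang 33.4 needrows 3.5 full: 0.108 -0.081 0.002 -0.228 0.182 -0.474
dist 110.0 ang 0.0 needrows 2.0 full: -0.000 0.220 0.000 0.000 0.000 0.000
```

Call:
send_rows(
  series="0.054 -0.098 -0.007 -0.225 0.059 -0.502; 0.054 -0.098 -0.007 -0.225 0.059 -0.502; 0.054 -0.098 -0.007 -0.225 0.059 -0.502; 0.054 -0.098 -0.007 -0.225 0.059 -0.502; 0.054 -0.098 -0.007 -0.225 0.059 -0.502",
)

```text
t: 12.45
ee_pos: [449.8, 59.8, 129.6]
tcp_rot: [0.9, 0.418, 0.051, 0.11]
force: [-0.7, 0.0, -1.1]
finger_gap: 0.233
```

Run:
```python
from hang import *
lt=[0,113.5,-.5]; h=hook('blue')
ins,r=tcp_for_loop([*h,224.5],28,lt); st=ins-90*r.apply([0,1,0]); print('ins',ins.round(1),'stage',st.round(1))
seq([(st,r,None),(ins,r,None)])
```

```text
ins [550.8 110.3 170.8] stage [472.4 123.6 128.5]
t 12.45 pos [449.8  59.8 129.6] gap 0.233
dist 67.7 ang 33.6 needrows 3.5 full: 0.127 -0.047 -0.009 -0.229 0.183 -0.477
dist 90.0 ang 0.0 needrows 1.6 full: -0.000 0.180 -0.000 0.000 0.000 0.000
```

Call:
send_rows(
  series="0.127 -0.047 -0.009 -0.229 0.183 -0.477; 0.127 -0.047 -0.009 -0.229 0.183 -0.477; 0.127 -0.047 -0.009 -0.229 0.183 -0.477; 0.127 -0.047 -0.009 -0.229 0.183 -0.477; 0.127 -0.047 -0.009 -0.229 0.183 -0.477",
)

```text
t: 13.08
ee_pos: [472.9, 123.1, 128.4]
tcp_rot: [0.742, 0.625, 0.156, 0.185]
force: [-0.2, 0.5, -1.6]
finger_gap: 0.229
```

```bash
cat > chk.py <<'E'
from hang import *
import sys
lt=[0,113.5,-.5]; n=sys.argv[1]; CABM=np.array([640.5,93.])
snap('top','t'+n);snap('scene','s'+n)
o=get_obs(); r=R.from_quat(o['tcp_rot']); L=o['ee_pos']+r.apply(lt); print(o['ee_pos'].round(1),o['q'].round(2))
out=[]
for nm,f in (('top','t'),('scene','s')):
    K,T=cam(nm); u=proj(K,T,L); im=cv2.imread('pics/%s%s.png'%(f,n)); x,y=int(u[0])-30,int(u[1])-25
    c=cv2.resize(im[y:y+55,x:x+65],None,fx=6,fy=6,interpolation=3)
    for p in (0,):
        cv2.circle(c,(int((u[0]+.5-x)*6),int((u[1]+.5-y)*6)),2,(0,255,0),-1)
    out.append(c); print(nm,'pred',u.round(1),'crop0',(x,y))
cv2.imwrite('pics/e.png',np.hstack(out))
E
python3 chk.py 8
```

```text
[473.4 123.4 128.6] [-1.09  0.26  0.65  2.41  0.83  0.19  0.12]
top pred [215.3 160.7] crop0 (185, 135)
scene pred [251.  144.4] crop0 (220, 119)
```

View pics/e.png

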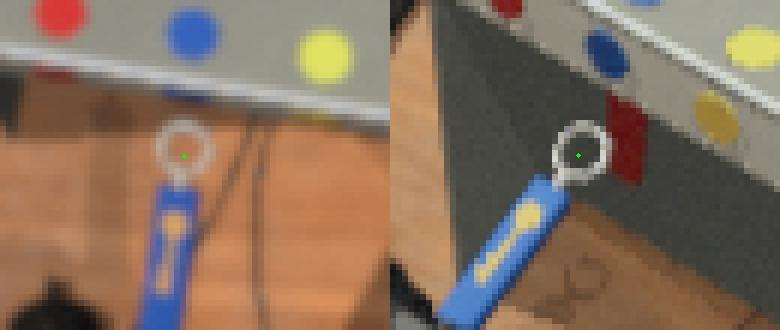

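Call:
send_rows(
  series="0 0.06 0 0 0 0; 0 0.11 0 0 0 0; 0 0.15 0 0 0 0; 0 0.178 0 0 0 0; 0 0.178 0 0 0 0",
)

```text
t: 13.8
ee_pos: [552.2, 109.3, 171.2]
tcp_rot: [0.743, 0.624, 0.157, 0.185]
force: [0.0, 0.2, -1.3]
finger_gap: 0.232
```

```bash
cat > low.py <<'E'
from hang import *
import sys
c=sys.argv[1]
lt=[0,113.5,-.5]; h=hook(c)
ins,r=tcp_for_loop([*h,224.5],28,lt); lo,_=tcp_for_loop([*h,196],28,lt)
o=get_obs();print(o['force'].round(1),o['q'].round(2),'ins',ins.round(1))
seq([(lo,r,None)])
E
python3 low.py blue
```

```text
[ 0.   0.2 -1.3] [-0.73  0.25  0.38  2.23  0.55  0.31  0.52] ins [550.8 110.3 170.8]
t 13.8 pos [552.2 109.3 171.2] gap 0.232
dist 29.0 ang 0.4 needrows 0.5 full: 0.001 -0.030 0.049 0.001 0.000 -0.006
```

Call:
send_rows(
  series="0.001 -0.008 0.012 0 0 0; 0.001 -0.015 0.025 0 0 0; 0.001 -0.022 0.037 0 0 0; 0.001 -0.028 0.049 0 0 0; 0.001 -0.028 0.049 0 0 0",
)

```text
t: 14.42
ee_pos: [551.1, 110.0, 142.2]
tcp_rot: [0.743, 0.624, 0.156, 0.185]
force: [0.3, -0.7, -1.3]
finger_gap: 0.235
```

Call:
send_rows(
  series="0 -0.009 -0.005 0 0 0; 0 -0.018 -0.01 0 0 0; 0 -0.018 -0.01 0 0 0",
)

```text
t: 14.8
ee_pos: [543.5, 112.1, 144.6]
tcp_rot: [0.743, 0.623, 0.159, 0.186]
force: [7.7, -1.6, 0.7]
finger_gap: 0.232
```

Hooked (pull-back resisted). Ease forward, release.

Call:
send_rows(
  series="0 0.01 0.009 0 0 0; 0 0.01 0.009 0 0 0; 0 0.01 0.009 0 0 0",
)

```text
t: 15.18
ee_pos: [549.4, 110.8, 142.6]
tcp_rot: [0.743, 0.623, 0.159, 0.186]
force: [-0.3, -0.3, -0.6]
finger_gap: 0.235
```

Call:
send_rows(
  series="0 0 0 0 0 0; 0 0 0 0 0 0; 0 0 0 0 0 0; 0 0 0 0 0 0",
  hand=-0.3,
)

```text
t: 15.68
ee_pos: [549.4, 110.9, 142.6]
tcp_rot: [0.743, 0.623, 0.159, 0.186]
force: [0.5, 0.4, 0.5]
finger_gap: 0.653
```

Call:
send_rows(
  series="0 -0.08 0 0 0 0; 0 -0.15 0 0 0 0; 0 -0.15 0 0 0 0",
)

```text
t: 16.05
ee_pos: [483.2, 122.9, 106.6]
tcp_rot: [0.742, 0.624, 0.158, 0.185]
force: [0.2, -0.0, -0.9]
finger_gap: 0.652
```

Run:
```python
from hang import *
snap('scene','s9');snap('top','t9')
seq([((465,20,150),Rt(50,14),None),((447,-105,160),Rt(26),None)])
a=cv2.imread('pics/s9.png')[70:220,170:330];b=cv2.imread('pics/t9.png')[100:250,170:330]
cv2.imwrite('pics/e.png',np.hstack([cv2.resize(a,(400,375)),cv2.resize(b,(400,375))]))
```

```text
t 16.15 pos [482.9 122.6 106.3] gap 0.649
dist 113.0 ang 33.3 needrows 3.5 full: -0.208 0.041 -0.078 0.230 -0.184 0.470
dist 126.7 ang 27.7 needrows 2.9 full: -0.215 0.134 0.013 0.230 -0.049 0.398
```

View pics/e.png

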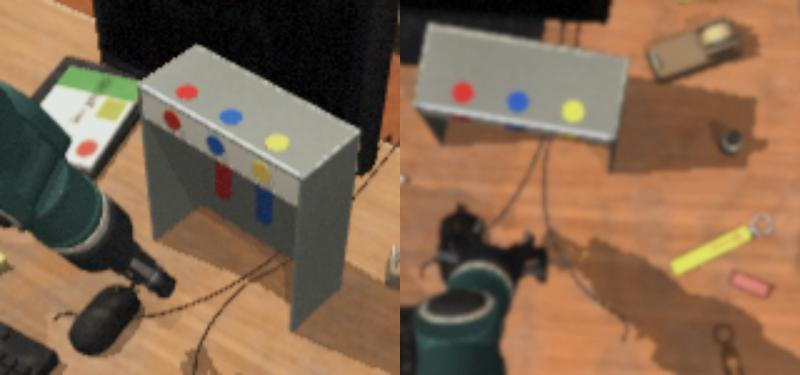

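Red and blue hang side by side. Now yellow.

Call:
send_rows(
  series="-0.208 0.041 -0.078 0.23 -0.184 0.47; -0.208 0.041 -0.078 0.23 -0.184 0.47; -0.208 0.041 -0.078 0.23 -0.184 0.47; -0.208 0.041 -0.078 0.23 -0.184 0.47; -0.208 0.041 -0.078 0.23 -0.184 0.47",
)

```text
t: 16.77
ee_pos: [466.9, 19.7, 151.1]
tcp_rot: [0.9, 0.419, 0.053, 0.11]
force: [0.2, 0.6, -0.4]
finger_gap: 0.649
```

Call:
send_rows(
  series="-0.215 0.134 0.013 0.23 -0.049 0.398; -0.215 0.134 0.013 0.23 -0.049 0.398; -0.215 0.134 0.013 0.23 -0.049 0.398; -0.215 0.134 0.013 0.23 -0.049 0.398; -0.215 0.134 0.013 0.23 -0.049 0.398",
)

```text
t: 17.4
ee_pos: [448.1, -104.0, 160.2]
tcp_rot: [0.974, 0.227, 0.001, -0.0]
force: [-0.2, 0.7, 1.5]
finger_gap: 0.652
```

```bash
python3 - <<'E'
from plan import *
o=get_obs();print(o['q'].round(2),o['ee_pos'].round(1));snap('scene','s10')
o=get_obs();np.savez('pics/w10.npz',p=o['ee_pos'],r=o['tcp_rot']);snap('wrist','w10')
s=cv2.imread('pics/s10.png');w=cv2.imread('pics/w10.png');cv2.imwrite('pics/e.png',np.hstack([cv2.resize(s[70:270,130:380],(400,320)),cv2.resize(w,(400,320))]))
E
python3 key.py wrist w10 w10
```

```text
[-0.03  0.24  0.21  2.13 -0.08  0.77  0.69] [ 448.1 -104.   160.2]
yellow [251. 222.] L 115 W 20 ends [442.7 -97.2] [ 493.1 -200.3] mid [ 467.9 -148.8] az -63.9
```

View pics/e.png

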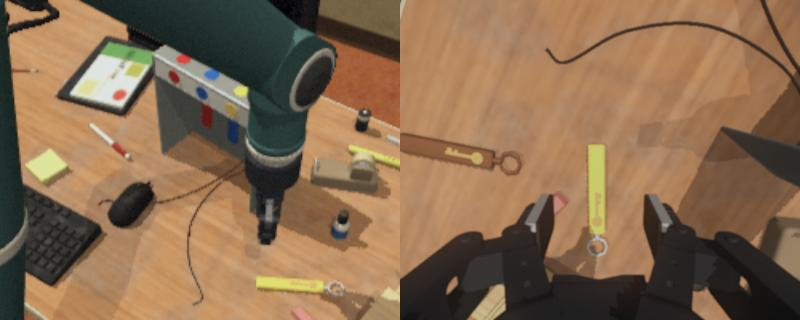

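Run:
```python
from hang import *
seq([((452,-116.6,5),Rt(26.1),None)])
```

```text
t 17.5 pos [ 448.3 -103.8  160.4] gap 0.648
dist 156.0 ang 0.2 needrows 2.8 full: -0.005 0.026 0.311 -0.000 -0.002 0.002
```

Call:
send_rows(
  series="-0.005 0.026 0.11 0 0 0.002; -0.005 0.026 0.219 0 0 0.002; -0.005 0.026 0.27 0 0 0.002; -0.005 0.026 0.311 0 0 0.002; -0.005 0.026 0.311 0 0 0.002",
)

```text
t: 18.12
ee_pos: [450.9, -115.0, 3.7]
tcp_rot: [0.974, 0.227, -0.0, -0.001]
force: [-0.0, -0.1, 0.6]
finger_gap: 0.651
```

Call:
send_rows(
  series="0 0 0 0 0 0; 0 0 0 0 0 0; 0 0 0 0 0 0; 0 0 0 0 0 0",
  hand=1,
)

```text
t: 18.62
ee_pos: [451.6, -114.6, 4.9]
tcp_rot: [0.974, 0.227, 0.001, -0.001]
force: [-1.6, 1.4, 6.7]
finger_gap: 0.234
```

Call:
send_rows(
  series="0 0 -0.08 0 0 0; 0 0 -0.16 0 0 0; 0 0 -0.24 0 0 0; 0 0 -0.24 0 0 0",
)

```text
t: 19.12
ee_pos: [453.9, -115.3, 128.2]
tcp_rot: [0.974, 0.228, 0.004, 0.0]
force: [0.0, -0.8, -1.1]
finger_gap: 0.228
```

Run:
```python
from hang import *
lt=[0,113.5,-.5]; h=hook('yellow')
ins,r=tcp_for_loop([*h,224.5],28,lt); st=ins-85*r.apply([0,1,0]); print('ins',ins.round(1),'stage',st.round(1))
seq([((458,-20,130),Rt(52,14),None),(st,r,None),(ins,r,None)])
```

```text
ins [539.9  46.2 170.8] stage [465.9  58.8 130.9]
t 19.125 pos [ 453.9 -115.3  128.2] gap 0.228
dist 95.4 ang 29.1 needrows 3.1 full: 0.092 -0.167 -0.003 -0.226 0.045 -0.427
dist 79.2 ang 31.6 needrows 3.3 full: 0.134 -0.082 -0.022 -0.229 0.170 -0.443
dist 85.0 ang 0.0 needrows 1.5 full: -0.000 0.170 -0.000 0.000 0.000 0.000
```

Call:
send_rows(
  series="0.092 -0.167 -0.003 -0.226 0.045 -0.427; 0.092 -0.167 -0.003 -0.226 0.045 -0.427; 0.092 -0.167 -0.003 -0.226 0.045 -0.427; 0.092 -0.167 -0.003 -0.226 0.045 -0.427; 0.092 -0.167 -0.003 -0.226 0.045 -0.427",
)

```text
t: 19.75
ee_pos: [458.3, -20.6, 129.8]
tcp_rot: [0.893, 0.434, 0.053, 0.109]
force: [-0.3, -0.5, -1.2]
finger_gap: 0.233
```

Call:
send_rows(
  series="0.134 -0.082 -0.022 -0.229 0.17 -0.443; 0.134 -0.082 -0.022 -0.229 0.17 -0.443; 0.134 -0.082 -0.022 -0.229 0.17 -0.443; 0.134 -0.082 -0.022 -0.229 0.17 -0.443; 0.134 -0.082 -0.022 -0.229 0.17 -0.443",
)

```text
t: 20.38
ee_pos: [466.7, 56.8, 130.5]
tcp_rot: [0.744, 0.624, 0.155, 0.185]
force: [-0.0, -1.1, -0.1]
finger_gap: 0.231
```

```bash
sed -i 's/113.5/115/' chk.py low.py; python3 chk.py 11;  python3 - <<'E'
from hang import *
lt=[0,115,-.5]; h=hook('yellow')
ins,r=tcp_for_loop([*h,224.5],28,lt)
seq([(ins,r,None)])
E
```

```text
[466.8  56.7 130.6] [-0.33  0.19 -0.02  2.44  1.23  0.26 -0.12]
top pred [237.4 162.3] crop0 (207, 137)
scene pred [270.8 153.8] crop0 (240, 128)
t 20.475 pos [466.8  56.7 130.6] gap 0.23
dist 82.6 ang 0.5 needrows 1.5 full: 0.005 0.165 -0.002 -0.001 0.004 -0.008
```

View pics/e.png

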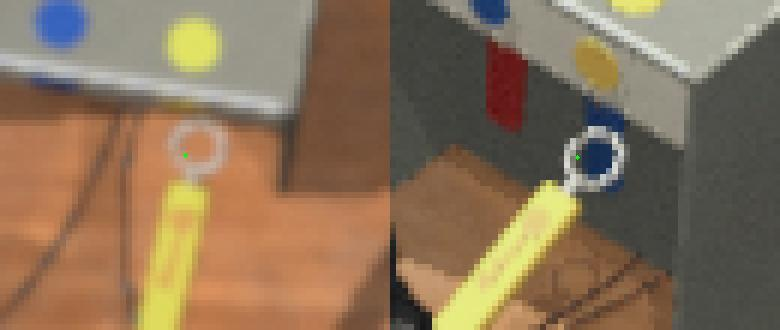

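```bash
cat > tg.py <<'E'
from hang import *
lt=np.array([-5.,115.5,-.5]); h=hook('yellow'); r=Rt(PSI+90+2.7,28)
T=lambda z,back=0:np.array([*h,z])-r.apply(lt)-back*R.from_euler('z',0).apply(r.apply([0,1,0]))
E
python3 - <<'E'
from tg import *
o=get_obs(); print(o['q'].round(3))
seq([(T(224.5,50),r,None),(T(224.5),r,None),(T(196),r,None)])
E
```

```text
[-0.332  0.188 -0.02   2.436  1.229  0.257 -0.122]
t 20.475 pos [466.8  56.7 130.6] gap 0.23
dist 32.0 ang 3.2 needrows 0.6 full: 0.000 0.064 -0.002 -0.001 0.025 -0.047
dist 50.0 ang 0.0 needrows 0.9 full: -0.000 0.100 -0.000 0.000 0.000 0.000
dist 28.5 ang 0.0 needrows 0.5 full: 0.000 -0.027 0.050 0.000 0.000 0.000
```

Call:
send_rows(
  series="0 0.032 -0.001 0 0.012 -0.024; 0 0.064 -0.002 0 0.025 -0.047; 0 0.064 -0.002 0 0.025 -0.047",
)

```text
t: 20.85
ee_pos: [495.6, 51.0, 147.1]
tcp_rot: [0.728, 0.642, 0.161, 0.181]
force: [-0.5, -0.4, 0.0]
finger_gap: 0.225
```

```bash
sed -i 's/^lt=.*115.*;/lt=[-5.,115.5,-.5];/' chk.py; sed -i 's/lt=\[0,115,-.5\]/lt=[-5,115.5,-.5]/' chk.py; python3 chk.py 12;  python3 - <<'E'
from tg import *
seq([(T(224.5),r,None),(T(196),r,None)])
E
```

```text
t 20.85 pos [495.6  51.  147.1] gap 0.225
dist 48.4 ang 0.3 needrows 0.9 full: 0.002 0.097 0.000 0.001 0.001 -0.005
dist 28.5 ang 0.0 needrows 0.5 full: 0.000 -0.027 0.050 0.000 0.000 0.000Traceback (most recent call last):
  File "chk.py", line 4, in <module>
    snap('top','t'+n);snap('scene','s'+n)
                   ^
NameError: name 'n' is not defined. Did you mean: 'np'?
```

```bash
sed -i "s/^lt=.*/lt=[-5.,115.5,-.5]; n=sys.argv[1]/" chk.py; python3 chk.py 12;  python3 - <<'E'
from tg import *
seq([(T(224.5),r,None),(T(196),r,None)])
E
```

```text
[493.8  51.4 146. ] [-0.23  0.19 -0.06  2.38  1.01  0.24  0.21]
top pred [239.1 152.4] crop0 (209, 127)
scene pred [277.7 144.2] crop0 (247, 119)
t 20.95 pos [493.8  51.4 146. ] gap 0.227
dist 50.5 ang 0.2 needrows 0.9 full: 0.002 0.101 -0.000 -0.001 0.001 -0.002
dist 28.5 ang 0.0 needrows 0.5 full: 0.000 -0.027 0.050 0.000 0.000 0.000
```

View pics/e.png

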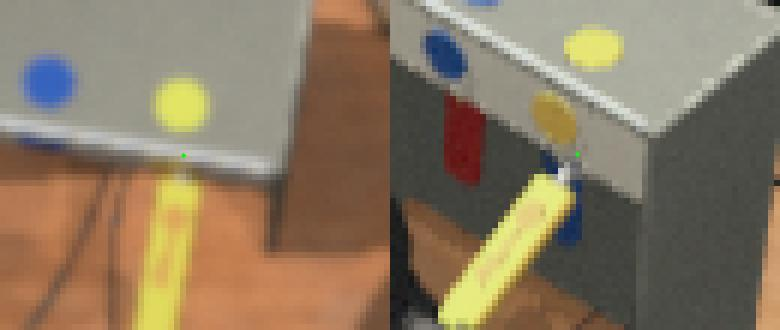

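Call:
send_rows(
  series="0.001 0.04 0 0 0 0; 0.002 0.08 0 0 0 0; 0.002 0.101 0 0 0 0; 0.002 0.101 0 0 0 0",
)

```text
t: 21.45
ee_pos: [538.1, 47.0, 169.4]
tcp_rot: [0.728, 0.642, 0.16, 0.18]
force: [-0.5, 0.7, -0.9]
finger_gap: 0.226
```

Run:
```python
from tg import *
snap('scene','s13');snap('top','t13')
o=get_obs(); print(o['force'].round(1),o['q'].round(2))
seq([(T(224.5),r,None)]); seq([(T(196),r,None)])
a=cv2.imread('pics/s13.png')[100:200,220:330];b=cv2.imread('pics/t13.png')[110:200,190:290]
cv2.imwrite('pics/e.png',np.hstack([cv2.resize(a,(400,375)),cv2.resize(b,(400,375))]))
```

```text
[ 0.1 -0.9 -0.5] [-0.11  0.21 -0.16  2.27  0.77  0.29  0.49]
t 21.55 pos [537.1  47.  168.9] gap 0.228
dist 1.4 ang 0.2 needrows 0.0 full: -0.000 0.003 -0.001 -0.003 0.001 -0.002
t 21.55 pos [537.1  47.  168.9] gap 0.228
dist 27.5 ang 0.2 needrows 0.5 full: -0.000 -0.024 0.050 -0.003 0.001 -0.002
```

View pics/e.png

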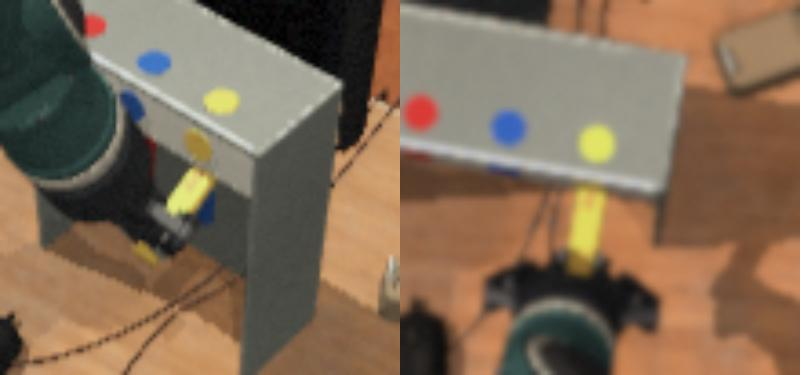

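Call:
send_rows(
  series="0 -0.006 0.012 0 0 0; 0 -0.012 0.025 0 0 0; 0 -0.018 0.037 0 0 0; 0 -0.024 0.05 0 0 0; 0 -0.024 0.05 0 0 0",
)

```text
t: 22.18
ee_pos: [536.9, 47.0, 140.1]
tcp_rot: [0.727, 0.643, 0.158, 0.18]
force: [-0.2, -0.1, -0.2]
finger_gap: 0.228
```

Call:
send_rows(
  series="0 -0.009 -0.005 0 0 0; 0 -0.018 -0.01 0 0 0; 0 -0.018 -0.01 0 0 0",
)

```text
t: 22.55
ee_pos: [529.9, 48.6, 143.3]
tcp_rot: [0.727, 0.643, 0.161, 0.181]
force: [9.1, -1.2, 2.5]
finger_gap: 0.23
```

Hooked. Ease and release.

Call:
send_rows(
  series="0 0.01 0.009 0 0 0; 0 0.01 0.009 0 0 0; 0 0.01 0.009 0 0 0",
)

```text
t: 22.92
ee_pos: [535.6, 47.7, 141.2]
tcp_rot: [0.727, 0.643, 0.161, 0.181]
force: [-0.9, 0.2, -1.2]
finger_gap: 0.229
```

Call:
send_rows(
  series="0 0 0 0 0 0; 0 0 0 0 0 0; 0 0 0 0 0 0; 0 0 0 0 0 0",
  hand=-0.3,
)

```text
t: 23.42
ee_pos: [535.6, 47.7, 141.2]
tcp_rot: [0.727, 0.643, 0.161, 0.181]
force: [0.0, -0.7, 0.8]
finger_gap: 0.651
```

Call:
send_rows(
  series="0 -0.05 0 0 0 0; 0 -0.09 -0.06 0 0 0; 0 -0.09 -0.12 0 0 0; 0 -0.09 -0.12 0 0 0",
)

```text
t: 23.92
ee_pos: [468.7, 56.5, 174.8]
tcp_rot: [0.727, 0.642, 0.162, 0.182]
force: [1.0, 0.1, 0.9]
finger_gap: 0.651
```

Run:
```python
from hang import *
o=get_obs(); print(o['q'].round(2))
snap('scene','s14');snap('top','t14')
seq([((430,180,220),Rt(55,14),None),((430,330,230),Rt(30),None)])
a=cv2.imread('pics/s14.png')[70:220,170:330];b=cv2.imread('pics/t14.png')
cv2.imwrite('pics/e.png',np.hstack([cv2.resize(a,(400,375)),cv2.resize(b[60:260,90:300],(400,375))]))
K,T=cam('top')
im=np.ascontiguousarray(b[:,:,::-1])
from m import *
for ce,st,px in blobs(im,'pale',100):
    r=cv2.minAreaRect(px.astype(np.float32)); print(ce.round(1),st[4],r, onz(K,T,r[0],12).round(1), onz(K,T,ce,12).round(1))
print('pen',onz(K,T,(134,161.5),6).round(),onz(K,T,(173,172.5),6).round())
```

```text
[-0.22  0.08 -0.11  2.4   0.82  0.3   0.37]
t 24.025 pos [468.8  55.7 173.3] gap 0.646
dist 138.3 ang 31.2 needrows 3.3 full: 0.237 -0.051 -0.133 0.230 -0.169 0.435
dist 150.3 ang 28.6 needrows 3.0 full: 0.246 -0.162 -0.061 0.230 -0.051 0.415
[298.   96.3] 141 ((298.4795227050781, 96.27459716796875), (4.074108600616455, 35.30894088745117), 84.80557250976562) [ 830.  -168.6   12. ] [ 829.9 -166.8   12. ]
[129.1 108. ] 107 ((129.5, 108.0), (10.0, 11.0), 90.0) [784.4 414.4  12. ] [784.5 415.6  12. ]
[111.6 136.7] 138 ((111.6346206665039, 136.67306518554688), (14.120361328125, 9.60969066619873), 78.69007110595703) [683.5 472.3  12. ] [683.3 472.5  12. ]
[132.7 202.7] 352 ((132.72642517089844, 202.7075653076172), (18.818395614624023, 18.818395614624023), 15.945395469665527) [457.1 393.7  12. ] [457.  393.7  12. ]
pen [599. 395.   6.] [562. 261.   6.]
```

View pics/e.png

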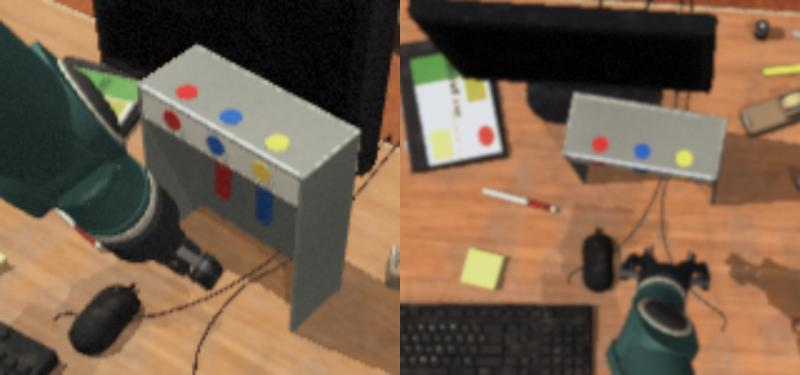

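Run:
```python
from hang import *
snap('wrist','w14')
```

```text
(no output)
```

View pics/w14.png

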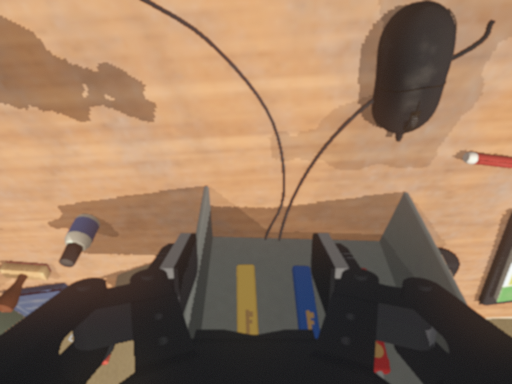

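Run:
```python
from hang import *
seq([((480,180,220),Rt(55,10),None),((460,350,220),Rt(40),None)])
```

```text
t 24.075 pos [468.6  55.6 172.8] gap 0.65
dist 133.5 ang 33.1 needrows 3.5 full: 0.250 0.037 -0.087 0.294 -0.153 0.442
dist 171.2 ang 18.0 needrows 3.1 full: 0.256 -0.224 -0.040 0.166 -0.022 0.249
```

Call:
send_rows(
  series="0.25 0.037 -0.087 0.294 -0.153 0.442; 0.25 0.037 -0.087 0.294 -0.153 0.442; 0.25 0.037 -0.087 0.294 -0.153 0.442; 0.25 0.037 -0.087 0.294 -0.153 0.442; 0.25 0.037 -0.087 0.294 -0.153 0.442",
  hand=-1,
)

```text
t: 24.7
ee_pos: [479.2, 178.4, 218.2]
tcp_rot: [0.884, 0.46, 0.039, 0.078]
force: [-1.0, -0.2, 0.5]
finger_gap: 1.002
```

Call:
send_rows(
  series="0.256 -0.224 -0.04 0.166 -0.022 0.249; 0.256 -0.224 -0.04 0.166 -0.022 0.249; 0.256 -0.224 -0.04 0.166 -0.022 0.249; 0.256 -0.224 -0.04 0.166 -0.022 0.249; 0.256 -0.224 -0.04 0.166 -0.022 0.249",
)

```text
t: 25.32
ee_pos: [459.0, 346.5, 217.1]
tcp_rot: [0.94, 0.342, -0.002, 0.002]
force: [-0.5, -0.6, 0.0]
finger_gap: 1.002
```

Run:
```python
from m import *
snap('scene','s15')
o=get_obs();print(o['q'].round(2),o['ee_pos'].round(1),o['t']);im=snap('wrist','w15')
np.savez('pics/w15.npz',p=o['ee_pos'],r=o['tcp_rot'])
K,T=cam('wrist',o)
for ce,st,px in blobs(im,'pale',300):
    r=cv2.minAreaRect(px.astype(np.float32)); b=cv2.boxPoints(r); print(ce.round(1),st[4],b.round(0).tolist()); W=np.array([onz(K,T,x,12) for x in b]); print(W.round(1),W.mean(0).round(1)); e=W[1]-W[0]; print(np.degrees(np.arctan2(e[1],e[0])),np.linalg.norm(e),np.linalg.norm(W[2]-W[1]))
```

```text
[-0.49  0.38 -0.27  1.79  0.12  1.   -0.11] [459.4 346.2 217.3] 25.375
[280.  133.2] 3363 [[239.0, 125.0], [288.0, 92.0], [320.0, 141.0], [271.0, 174.0]]
[[414.5 373.3  12. ]
 [433.1 433.2  12. ]
 [494.6 417.9  12. ]
 [477.1 355.   12. ]] [454.8 394.8  12. ]
72.82406627690084 62.69357567594581 63.37323681275981
[471.5 208.7] 1028 [[444.0, 214.0], [460.0, 186.0], [499.0, 208.0], [483.0, 236.0]]
[[664.  449.7  12. ]
 [652.1 483.7  12. ]
 [706.8 495.2  12. ]
 [720.4 460.8  12. ]] [685.8 472.3  12. ]
109.28778273797353 36.06802010234463 55.91233725799825
[493.4 289.1] 459 [[473.0, 292.0], [477.0, 275.0], [514.0, 284.0], [509.0, 301.0]]
[[771.4 403.6  12. ]
 [756.5 422.7  12. ]
 [801.3 443.8  12. ]
 [817.1 424.9  12. ]] [786.6 423.8  12. ]
128.05590630502041 24.241857932405278 49.488485764541565
```

View pics/w15.png

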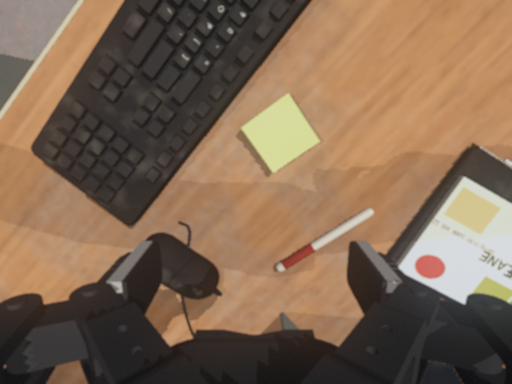

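Run:
```python
from plan import *
im=cv2.imread('pics/w15.png');s=cv2.imread('pics/s15.png')
cv2.imwrite('pics/e.png',np.hstack([cv2.resize(im[80:190,225:335],(400,400),interpolation=3),cv2.resize(s[150:200,130:190],(400,400),interpolation=3)]))
seq([((456,394.5,60),Rt(73.5),None),((456,394.5,-2),Rt(73.5),None)])
# stand: from top0/scene0 images
K,T=cam('top')
f=lambda u,v:(260+u/4-.5,60+v/2.7-.5)
for n,uv,z in [('post L',(368,299),109),('post R',(481,317),109),('lowL',(285,418),33),('board top L',(322,337),64),('board top R',(482,362),64),('base frontR',(440,445),8),('base frontL',(285,418),8)]: print(n,onz(K,T,f(*uv),z).round(1))
```

```text
t 25.425 pos [459.6 346.2 217.6] gap 1.006
dist 164.8 ang 33.6 needrows 3.5 full: 0.058 -0.080 0.315 0.001 0.005 -0.560
dist 62.0 ang 0.0 needrows 1.1 full: 0.000 0.000 0.124 0.000 0.000 0.000
post L [ 556.1 -325.9  109. ]
post R [ 535.  -416.3  109. ]
lowL [ 419.3 -270.8   33. ]
board top L [ 516.3 -297.2   64. ]
board top R [ 486.2 -428.5   64. ]
base frontR [ 387.6 -406.2    8. ]
base frontL [ 420.9 -275.4    8. ]
```

View pics/e.png

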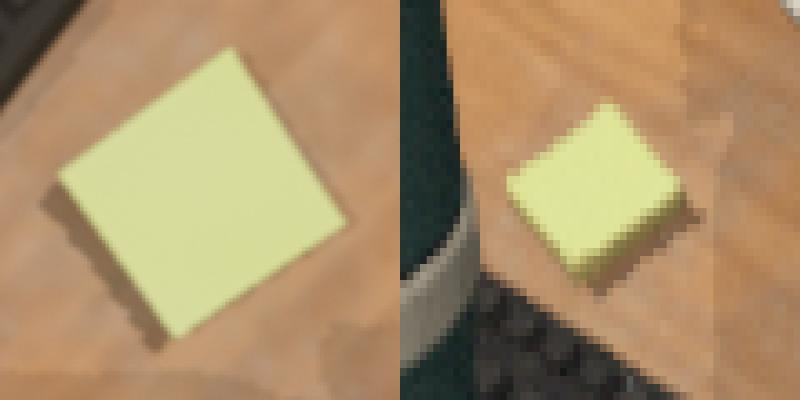

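Call:
send_rows(
  series="0.058 -0.08 0.315 0 0.005 -0.56; 0.058 -0.08 0.315 0 0.005 -0.56; 0.058 -0.08 0.315 0 0.005 -0.56; 0.058 -0.08 0.315 0 0.005 -0.56; 0.058 -0.08 0.315 0 0.005 -0.56",
)

```text
t: 26.05
ee_pos: [457.4, 394.1, 61.4]
tcp_rot: [0.802, 0.597, 0.001, 0.001]
force: [-0.0, 0.0, 0.4]
finger_gap: 1.002
```

Run:
```python
from m import *
o=get_obs();im=snap('wrist','w16')
from plan import seq,Rt
K,T=cam('wrist',o)
for ce,st,px in blobs(im,'pale',1000):
    r=cv2.minAreaRect(px.astype(np.float32)); b=cv2.boxPoints(r); print(ce.round(1),st[4],b.round(0).tolist()); W=np.array([onz(K,T,x,12) for x in b]); print(W.round(1),W.mean(0).round(1))
seq([((456,394.5,-2),Rt(73.5),None)])
```

```text
[253.9 207.5] 8836 [[201.0, 163.0], [301.0, 162.0], [302.0, 255.0], [202.0, 256.0]]
[[415.4 373.3  12. ]
 [432.5 432.9  12. ]
 [494.2 417.8  12. ]
 [475.6 353.   12. ]] [454.4 394.2  12. ]
t 26.1 pos [457.7 394.5  62.1] gap 0.996
dist 64.1 ang 0.3 needrows 1.2 full: -0.001 -0.004 0.128 0.004 -0.002 -0.003
```

View pics/w16.png

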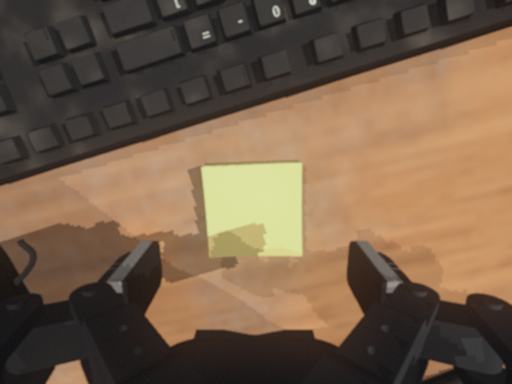

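Call:
send_rows(
  series="-0.001 -0.006 0.07 0 0 0; -0.001 -0.006 0.12 0 0 0; -0.001 -0.006 0.126 0 0 0; -0.001 -0.006 0.128 0 0 0",
)

```text
t: 26.6
ee_pos: [456.1, 395.5, -0.1]
tcp_rot: [0.803, 0.596, 0.003, 0.001]
force: [-0.1, -0.0, -0.2]
finger_gap: 1.001
```

Call:
send_rows(
  series="0 0 0 0 0 0; 0 0 0 0 0 0; 0 0 0 0 0 0; 0 0 0 0 0 0",
  hand=1,
)

```text
t: 27.1
ee_pos: [457.3, 396.3, 2.2]
tcp_rot: [0.803, 0.596, 0.005, 0.001]
force: [-0.9, -1.8, 7.9]
finger_gap: 0.697
```

Run:
```python
from m import *
o=get_obs();print(o['force'].round(1),o['ee_pos'].round(1));im=snap('wrist','w17')
```

```text
[-0.9 -1.8  7.9] [457.3 396.3   2.2]
```

View pics/w17.png

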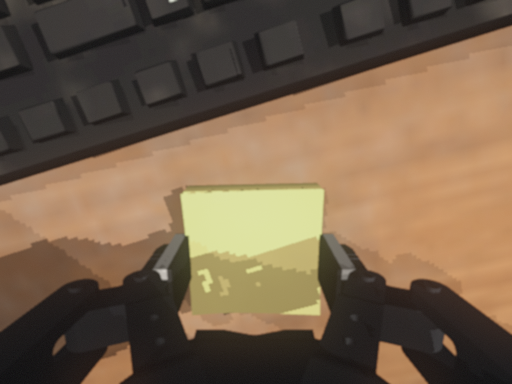

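Call:
send_rows(
  series="0 0 -0.08 0 0 0; 0 0 -0.16 0 0 0; 0 0 -0.28 0 0 0; 0 0 -0.4 0 0 0; 0 0 -0.4 0 0 0",
)

```text
t: 27.78
ee_pos: [457.7, 398.1, 208.7]
tcp_rot: [0.803, 0.596, 0.011, 0.001]
force: [-0.4, 0.1, -0.7]
finger_gap: 0.699
```

Run:
```python
from plan import *
snap('top','t18');snap('scene','s18');snap('wrist','w18')
t=cv2.imread('pics/t18.png');s=cv2.imread('pics/s18.png')
cv2.imwrite('pics/e.png',cv2.resize(t[160:230,325:405],None,fx=8,fy=8,interpolation=3))
cv2.imwrite('pics/f.png',cv2.resize(s[220:330,335:455],None,fx=6,fy=5,interpolation=3))
o=get_obs();print(o['ee_pos'].round(1),o['finger_gap'],o['q'].round(2))
```

```text
[455.1 394.9 201.9] 0.6957603286125165 [-0.45  0.46 -0.42  1.74  0.22  0.99  0.32]
```

View pics/e.png

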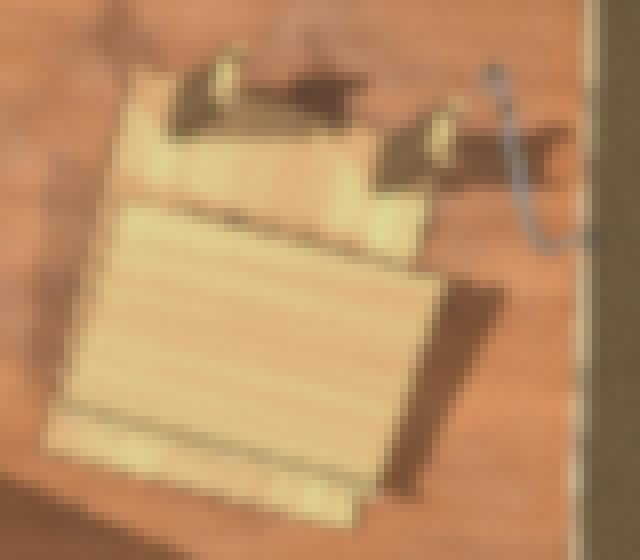

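View pics/f.png

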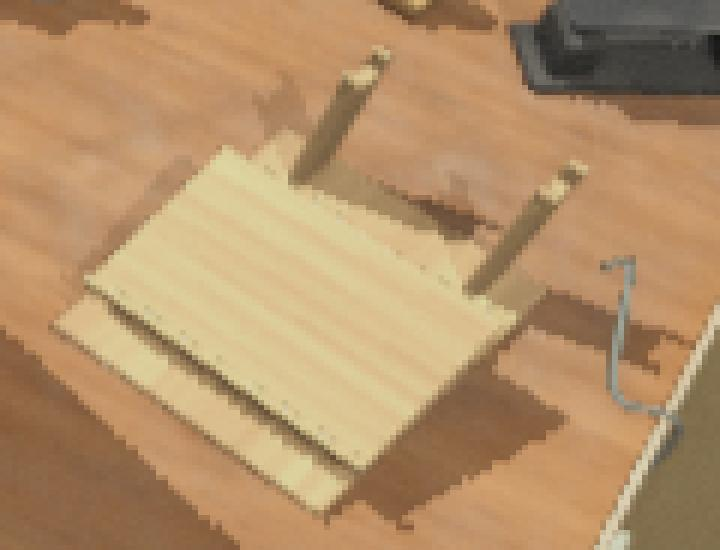

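View pics/w18.png

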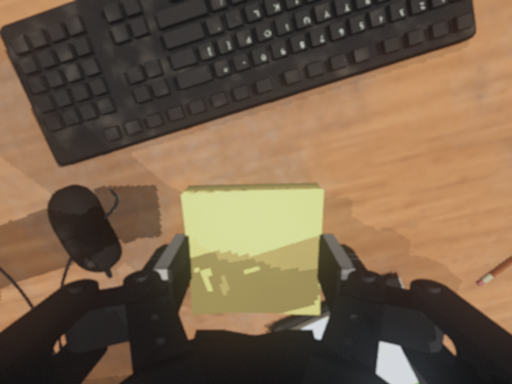

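Run:
```python
from plan import *
KT,TT=cam('top');KS,TS=cam('scene')
ft=lambda u,v:(325+u/8-.5,160+v/8-.5); fs=lambda u,v:(335+u/6-.5,220+v/5-.5)
P={}
for n,a,b,z in [('TL',(122,200),(225,150),64),('TR',(445,280),(518,318),64),('BL',(65,405),(88,280),41),('BR',(375,490),(362,470),41),('bFL',(45,448),(53,325),8),('bFR',(355,527),(322,515),8),('pL',(231,66),(370,63),109),('pR',(445,124),(568,178),109)]:
    P[n]=tri([ray(KT,TT,ft(*a)),ray(KS,TS,fs(*b))]); print(n,P[n].round(1),onz(KT,TT,ft(*a),z).round(1)[:2],onz(KS,TS,fs(*b),z).round(1)[:2])
y=lambda a,b:-np.degrees(np.arctan2((P[a]-P[b])[0],(P[a]-P[b])[1]))
print([round(y(*q),1) for q in [('TL','TR'),('BL','BR'),('bFL','bFR'),('pL','pR')]])
```

```text
TL [ 516.9 -298.3   53.8] [ 515.6 -296.4] [ 509.9 -298.5]
TR [ 483.6 -430.3   62.9] [ 483.1 -428.9] [ 483.4 -431.3]
BL [ 433.2 -277.3   27.1] [ 432.7 -275.8] [ 424.6 -277. ]
BR [ 398.6 -407.6   26.3] [ 397.9 -404.1] [ 390.7 -405.9]
bFL [ 416.7 -273.3    0.5] [ 416.9 -273.2] [ 412.  -272.5]
bFR [ 383.9 -405.1   -1.8] [ 384. -404.] [ 378.4 -402.9]
pL [ 565.4 -333.4  100.5] [ 564.3 -332.1] [ 558.3 -332.6]
pR [ 542.8 -421.2   99.5] [ 541.2 -417.7] [ 536.1 -420.9]
[np.float64(-14.1), np.float64(-14.9), np.float64(-14.0), np.float64(-14.4)]
```

```bash
cat > pad.py <<'E'
from plan import *
BD=np.array([455.5,-352.4,48.]); YS=-14.3
rs=Rt(90+YS,20)
def padtcp(xs,ys,h,lt=(0,-2.1,2.2)):
    B=BD+rs.apply([ys,xs,0])-rs.apply([0,0,h]); return B-rs.apply(lt)
E
python3 - <<'E'
from pad import *
print(rs.as_matrix().round(3)); print(padtcp(-3,0,1).round(1))
seq([((490,150,215),Rt(74),None),((480,-100,215),Rt(75.7),None),(padtcp(-3,0,60),rs,None),(padtcp(-3,0,1),rs,None)])
E
```

```text
[[ 0.247  0.911  0.331]
 [ 0.969 -0.232 -0.084]
 [-0.     0.342 -0.94 ]]
[ 453.6 -351.9   50.7]
t 27.925 pos [455.1 394.9 201.9] gap 0.696
dist 247.7 ang 1.0 needrows 4.5 full: -0.449 0.208 -0.027 0.007 -0.006 -0.013
dist 250.2 ang 1.7 needrows 4.5 full: -0.486 0.119 0.000 0.000 0.000 -0.028
dist 273.7 ang 20.0 needrows 5.0 full: -0.501 0.033 0.218 -0.333 -0.000 -0.000
dist 59.0 ang 0.0 needrows 1.1 full: -0.000 -0.000 0.118 0.000 0.000 0.000
```

Call:
send_rows(
  series="-0.09 0.042 -0.005 0 0 0; -0.18 0.083 -0.01 0 0 0; -0.27 0.125 -0.016 0 0 0; -0.36 0.166 -0.022 0 0 -0.01; -0.449 0.208 -0.027 0.007 -0.006 -0.013",
)

```text
t: 28.55
ee_pos: [488.7, 147.8, 213.3]
tcp_rot: [0.799, 0.602, -0.002, -0.0]
force: [0.5, 0.3, -1.0]
finger_gap: 0.704
```

Call:
send_rows(
  series="-0.1 0.024 0 0 0 -0.006; -0.195 0.048 0 0 0 -0.011; -0.292 0.071 0 0 0 -0.017; -0.389 0.095 0 0 0 -0.022; -0.486 0.119 0 0 0 -0.028",
)

```text
t: 29.18
ee_pos: [477.6, -103.7, 212.1]
tcp_rot: [0.79, 0.613, -0.003, -0.002]
force: [0.4, -0.4, -0.5]
finger_gap: 0.697
```

Run:
```python
from pad import *
seq([((470,-230,170),Rt(75.7,10),None),(padtcp(-3,0,60),rs,None),(padtcp(-3,0,1),rs,None)])
print(get_obs()['q'].round(2))
```

```text
t 29.175 pos [ 477.6 -103.7  212.1] gap 0.697
dist 133.3 ang 10.3 needrows 2.4 full: -0.248 0.048 0.085 -0.172 0.002 -0.000
dist 138.0 ang 10.0 needrows 2.5 full: -0.244 -0.034 0.124 -0.167 -0.000 -0.000
dist 59.0 ang 0.0 needrows 1.1 full: -0.000 -0.000 0.118 0.000 0.000 0.000
[ 0.35  0.24 -0.24  1.99  0.07  0.93  1.4 ]
```

Call:
send_rows(
  series="-0.1 0.02 0.03 -0.07 0.001 0; -0.2 0.04 0.07 -0.14 0.002 0; -0.248 0.048 0.085 -0.172 0.002 0; -0.248 0.048 0.085 -0.172 0.002 0",
)

```text
t: 29.68
ee_pos: [467.3, -231.2, 167.5]
tcp_rot: [0.788, 0.61, 0.052, 0.067]
force: [0.4, -0.2, -0.3]
finger_gap: 0.697
```

Call:
send_rows(
  series="-0.08 -0.01 0.04 -0.055 0 0; -0.16 -0.02 0.08 -0.11 0 0; -0.244 -0.034 0.124 -0.167 0 0; -0.244 -0.034 0.124 -0.167 0 0",
)

```text
t: 30.18
ee_pos: [426.7, -349.5, 100.6]
tcp_rot: [0.782, 0.6, 0.104, 0.133]
force: [1.0, 1.2, -0.2]
finger_gap: 0.697
```

Run:
```python
from pad import *
snap('top','t19');snap('scene','s19');snap('wrist','w19')
t=cv2.imread('pics/t19.png');s=cv2.imread('pics/s19.png')
seq([(padtcp(-3,0,1),rs,None)])
cv2.imwrite('pics/e.png',np.hstack([cv2.resize(t[150:250,310:410],(400,400),interpolation=3),cv2.resize(s[210:330,320:460],(400,400),interpolation=3)]))
print(get_obs()['q'].round(2))
```

```text
t 30.325 pos [ 431.7 -346.   103.4] gap 0.695
dist 57.4 ang 0.3 needrows 1.0 full: -0.001 0.007 0.115 -0.005 -0.001 -0.002
[ 0.94  0.4  -0.28  2.15 -0.14  0.3   2.14]
```

View pics/e.png

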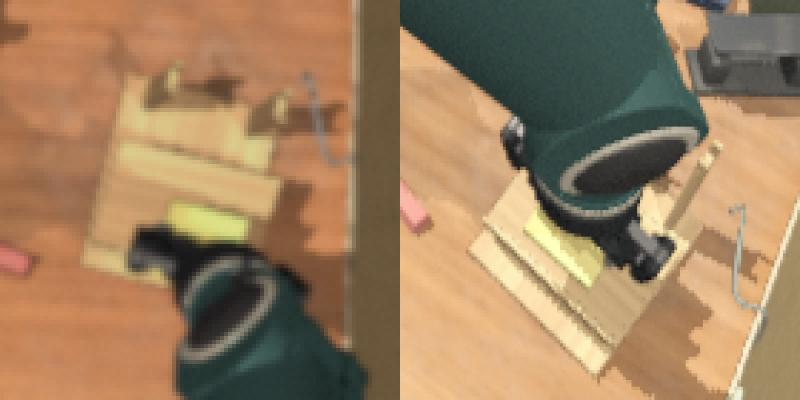

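View pics/w19.png

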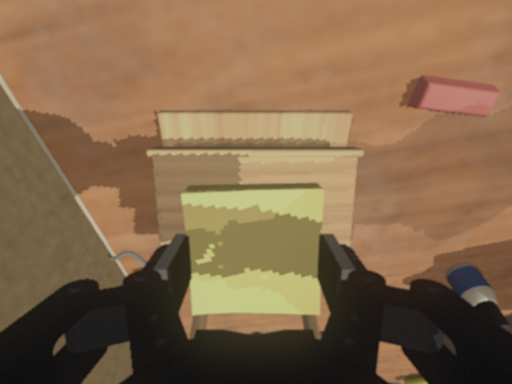

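Run:
```python
from pad import *
o=get_obs(); K,T=cam('wrist',o)
M=lambda xs,ys,h: BD+rs.apply([ys,xs,0])-rs.apply([0,0,h])
for n,q in [('lip out top',(-47.5,0,10)),('lip in top',(-42.5,0,10)),('L end',(-47.5,68,10)),('R end',(-47.5,-68,10)),('boardTL',(47.5,68,0))]:
    print(n,proj(K,T,M(*q)).round(1))
# pad near-bottom edge position from held: tool (0,-2.1-31,z)
W=R.from_quat(o['tcp_rot'])
for z in (2.2,-9.8): print(proj(K,T,o['ee_pos']+W.apply([0,-33.1,z])).round(1))
```

```text
lip out top [251.8 149.2]
lip in top [251.8 157.2]
L end [361.9 148.9]
R end [141.7 149.4]
boardTL [346.  278.4]
[252.  182.7]
[251.8 188.9]
```

Call:
send_rows(
  series="-0.001 0.007 0.05 -0.005 0 0; -0.001 0.007 0.09 -0.005 0 0; -0.001 0.007 0.115 -0.005 0 0; -0.001 0.007 0.115 -0.005 0 0",
)

```text
t: 30.82
ee_pos: [454.6, -350.5, 50.3]
tcp_rot: [0.778, 0.604, 0.107, 0.136]
force: [-0.2, -0.6, 0.3]
finger_gap: 0.698
```

Run:
```python
from pad import *
o=get_obs();print(o['force'].round(1));snap('wrist','w20')
seq([(padtcp(-3,0,0),rs,None)])
```

```text
[-0.2 -0.6  0.3]
t 30.875 pos [ 454.4 -351.    50.8] gap 0.698
dist 1.5 ang 0.1 needrows 0.0 full: -0.002 -0.001 0.002 0.000 -0.002 -0.001
```

View pics/w20.png

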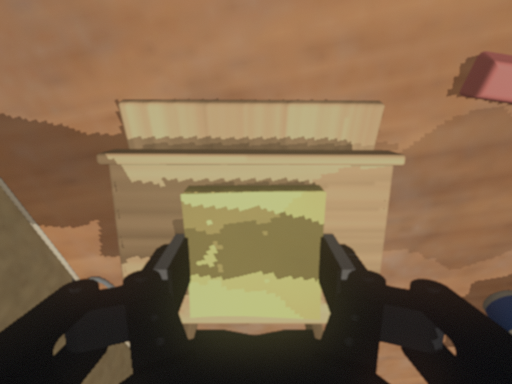

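Call:
send_rows(
  series="0 0 0.002 0 0 0; 0 0 0.003 0 0 0; 0 0 0.005 0 0 0",
)

```text
t: 31.25
ee_pos: [455.2, -351.5, 48.7]
tcp_rot: [0.778, 0.604, 0.107, 0.137]
force: [-0.7, -0.4, 0.3]
finger_gap: 0.698
```

Call:
send_rows(
  series="0 0 0.002 0 0 0; 0 0 0.004 0 0 0; 0 0 0.005 0 0 0",
)

```text
t: 31.62
ee_pos: [455.5, -351.7, 47.7]
tcp_rot: [0.778, 0.604, 0.107, 0.137]
force: [-11.8, 6.1, 23.9]
finger_gap: 0.697
```

Call:
send_rows(
  series="0 0 -0.001 0 0 0; 0 0 -0.001 0 0 0",
)

```text
t: 31.88
ee_pos: [455.4, -351.9, 48.3]
tcp_rot: [0.778, 0.604, 0.107, 0.137]
force: [-0.3, 0.3, -0.4]
finger_gap: 0.697
```

Call:
send_rows(
  series="0 0 0 0 0 0; 0 0 0 0 0 0; 0 0 0 0 0 0",
  hand=-1,
)

```text
t: 32.25
ee_pos: [455.4, -351.8, 48.1]
tcp_rot: [0.778, 0.604, 0.107, 0.137]
force: [-0.2, 0.5, -0.4]
finger_gap: 0.998
```

Call:
send_rows(
  series="0 0 -0.05 0 0 0; 0 0 -0.12 0 0 0; 0 0 -0.2 0 0 0; 0 0 -0.2 0 0 0",
)

```text
t: 32.75
ee_pos: [422.7, -344.7, 144.9]
tcp_rot: [0.778, 0.603, 0.107, 0.14]
force: [0.4, -0.1, -0.4]
finger_gap: 1.001
```

Run:
```python
from pad import *
snap('wrist','w21');snap('scene','s21');snap('top','t21')
s=cv2.imread('pics/s21.png');w=cv2.imread('pics/w21.png')
cv2.imwrite('pics/e.png',np.hstack([cv2.resize(w,(400,300)),cv2.resize(s[210:330,320:460],(400,300),interpolation=3)]))
o=get_obs();print(o['force'].round(1))
seq([((430,-230,200),Rt(70,5),None),((480,0,230),Rt(50),None),((490,190,230),Rt(30),None)])
```

```text
[ 0.6  0.3 -0.2]
t 32.9 pos [ 422.  -343.2  141.5] gap 0.999
dist 127.7 ang 16.0 needrows 2.3 full: 0.224 0.002 -0.123 0.250 -0.022 0.092
dist 237.3 ang 20.6 needrows 4.3 full: 0.466 -0.058 -0.065 0.082 -0.015 0.333
dist 190.3 ang 20.0 needrows 3.5 full: 0.304 -0.229 0.000 0.000 0.000 0.333
```

View pics/e.png

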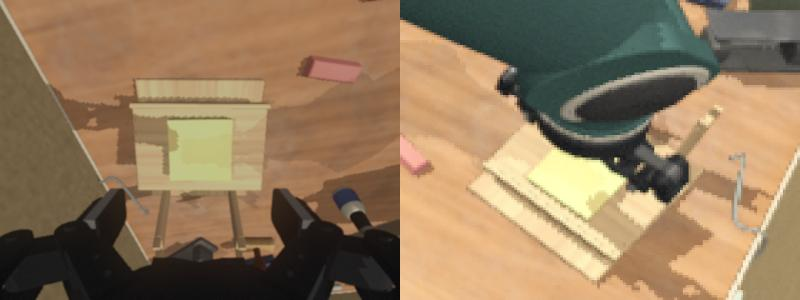

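Run:
```python
from pad import *
seq([((440,-230,200),Rt(55,5),None),((490,-20,230),Rt(30),None),((520,190,230),Rt(5),None),((575,320,170),Rt(-15),None)])
```

```text
t 32.9 pos [ 422.  -343.2  141.5] gap 0.999
dist 128.7 ang 25.5 needrows 2.7 full: 0.228 0.020 -0.117 0.247 -0.076 0.337
dist 217.9 ang 25.5 needrows 4.0 full: 0.401 -0.153 -0.074 0.082 -0.018 0.416
dist 212.1 ang 25.0 needrows 3.9 full: 0.262 -0.334 0.000 0.000 0.000 0.417
dist 153.4 ang 20.0 needrows 2.8 full: 0.132 -0.249 0.120 0.000 0.000 0.333
```

Call:
send_rows(
  series="0.11 0.01 -0.06 0.12 -0.04 0.17; 0.228 0.02 -0.117 0.247 -0.076 0.337; 0.228 0.02 -0.117 0.247 -0.076 0.337; 0.228 0.02 -0.117 0.247 -0.076 0.337",
)

```text
t: 33.4
ee_pos: [443.2, -227.0, 200.4]
tcp_rot: [0.885, 0.464, 0.021, 0.039]
force: [-0.1, 0.4, -0.3]
finger_gap: 0.998
```

Call:
send_rows(
  series="0.401 -0.153 -0.074 0.082 -0.018 0.416; 0.401 -0.153 -0.074 0.082 -0.018 0.416; 0.401 -0.153 -0.074 0.082 -0.018 0.416; 0.401 -0.153 -0.074 0.082 -0.018 0.416; 0.401 -0.153 -0.074 0.082 -0.018 0.416",
)

```text
t: 34.02
ee_pos: [492.0, -13.6, 229.6]
tcp_rot: [0.964, 0.266, 0.001, -0.001]
force: [-0.1, -0.1, 0.2]
finger_gap: 1.0
```

Call:
send_rows(
  series="0.262 -0.334 0 0 0 0.417; 0.262 -0.334 0 0 0 0.417; 0.262 -0.334 0 0 0 0.417; 0.262 -0.334 0 0 0 0.417; 0.262 -0.334 0 0 0 0.417",
)

```text
t: 34.65
ee_pos: [518.3, 199.0, 228.1]
tcp_rot: [0.999, 0.053, -0.001, -0.001]
force: [0.3, -0.4, 0.1]
finger_gap: 1.003
```

Call:
send_rows(
  series="0.132 -0.249 0.12 0 0 0.333; 0.132 -0.249 0.12 0 0 0.333; 0.132 -0.249 0.12 0 0 0.333; 0.132 -0.249 0.12 0 0 0.333",
  hand=-0.3,
)

```text
t: 35.15
ee_pos: [570.4, 328.7, 165.0]
tcp_rot: [0.993, -0.12, -0.003, 0.001]
force: [-0.5, -1.1, 0.2]
finger_gap: 0.65
```

Run:
```python
from pad import *
snap('top','t22')
o=get_obs();print(o['q'].round(2),o['ee_pos'].round(1),R.from_quat(o['tcp_rot']).as_matrix()[:,0].round(3));np.savez('pics/w22.npz',p=o['ee_pos'],r=o['tcp_rot']);snap('wrist','w22')
t=cv2.imread('pics/t22.png'); cv2.imwrite('pics/e.png',cv2.resize(t[60:260,120:400],(800,570)))
```

```text
[-0.46  0.56 -0.16  1.62  0.1   0.97 -0.89] [570.8 327.3 166.1] [ 0.971 -0.241 -0.004]
```

View pics/w22.png

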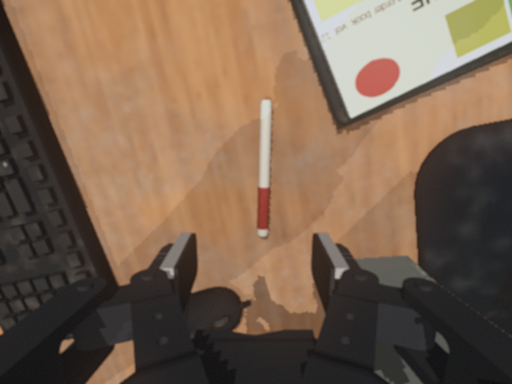

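View pics/e.png

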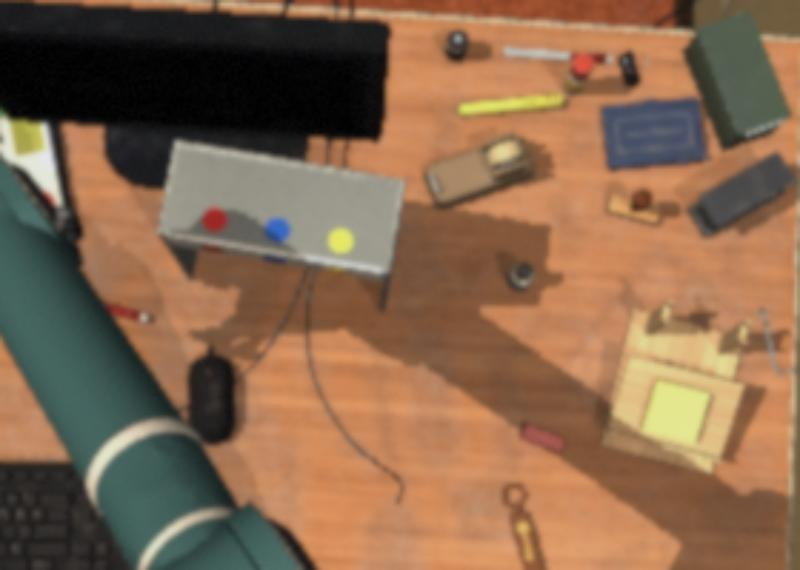

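Run:
```python
from pad import *
z=np.load('pics/w22.npz');K,T=cam('wrist',dict(ee_pos=z['p'],tcp_rot=z['r']))
a=onz(K,T,(266,98.5),7);b=onz(K,T,(262.5,237.5),7);m=(a+b)/2;d=a-b
print(a.round(1),b.round(1),m.round(1),np.linalg.norm(d),np.degrees(np.arctan2(d[1],d[0])))
az=np.degrees(np.arctan2(d[1],d[0]))-90
seq([((m[0],m[1],60),Rt(az),None),((m[0],m[1],4),Rt(az),None)])
```

```text
[599.4 399.1   7. ] [563.8 264.9   7. ] [581.6 332.    7. ] 138.76579277895812 75.1259733948097
t 35.25 pos [571.2 326.7 167.1] gap 0.649
dist 107.7 ang 0.9 needrows 2.0 full: 0.018 -0.015 0.214 0.001 0.003 0.014
dist 56.0 ang 0.0 needrows 1.0 full: 0.000 0.000 0.112 0.000 0.000 0.000
```

Call:
send_rows(
  series="0.018 -0.015 0.11 0 0.003 0.014; 0.018 -0.015 0.2 0 0.003 0.014; 0.018 -0.015 0.28 0 0.003 0.014; 0.018 -0.015 0.324 0 0.003 0.014; 0.018 -0.015 0.324 0 0.003 0.014",
)

```text
t: 35.88
ee_pos: [581.0, 329.8, 4.2]
tcp_rot: [0.992, -0.13, -0.001, 0.002]
force: [-1.2, 0.4, 0.3]
finger_gap: 0.65
```

Call:
send_rows(
  series="0 0 0 0 0 0; 0 0 0 0 0 0; 0 0 0 0 0 0; 0 0 0 0 0 0",
  hand=1,
)

```text
t: 36.38
ee_pos: [582.0, 330.2, 6.0]
tcp_rot: [0.992, -0.13, 0.0, 0.001]
force: [-1.1, -1.9, 6.2]
finger_gap: 0.101
```

Call:
send_rows(
  series="0 0 -0.08 0 0 0; 0 0 -0.16 0 0 0; 0 0 -0.28 0 0 0; 0 0 -0.4 0 0 0; 0 0 -0.4 0 0 0",
)

```text
t: 37.0
ee_pos: [584.8, 332.7, 213.0]
tcp_rot: [0.992, -0.13, 0.005, -0.003]
force: [0.5, -0.4, -0.0]
finger_gap: 0.103
```

Run:
```python
from pad import *
o=get_obs();np.savez('pics/w23.npz',p=o['ee_pos'],r=o['tcp_rot']);snap('wrist','w23')
print(o['ee_pos'].round(1))
seq([((510,190,230),Rt(-5),None),((500,-40,230),Rt(-10),None),((500,-250,230),Rt(-14.3),None)])
```

```text
[584.8 332.7 213. ]
t 37.05 pos [583.1 331.6 209.5] gap 0.103
dist 160.7 ang 9.9 needrows 2.9 full: -0.068 0.311 -0.042 -0.002 -0.005 -0.165
dist 230.2 ang 5.0 needrows 4.2 full: 0.020 0.460 0.000 0.000 0.000 0.083
dist 210.0 ang 4.3 needrows 3.8 full: 0.073 0.414 0.000 0.000 0.000 0.072
```

View pics/w23.png

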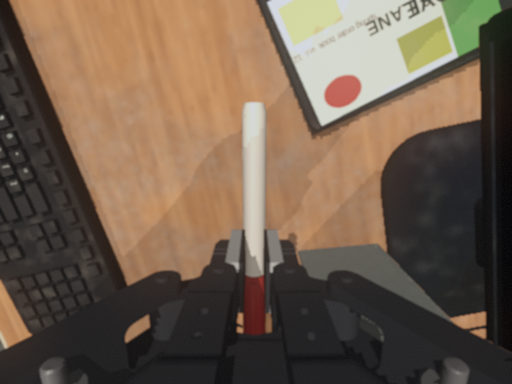

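Call:
send_rows(
  series="-0.035 0.1 -0.02 0 0 -0.05; -0.068 0.2 -0.042 0 0 -0.1; -0.068 0.311 -0.042 0 -0.005 -0.165; -0.068 0.311 -0.042 0 -0.005 -0.165",
)

```text
t: 37.55
ee_pos: [509.0, 184.8, 228.7]
tcp_rot: [0.999, -0.047, -0.001, 0.001]
force: [0.9, 1.3, -0.3]
finger_gap: 0.102
```

Call:
send_rows(
  series="0.004 0.092 0 0 0 0.016; 0.008 0.184 0 0 0 0.033; 0.012 0.276 0 0 0 0.05; 0.016 0.368 0 0 0 0.066; 0.02 0.46 0 0 0 0.083",
)

```text
t: 38.17
ee_pos: [497.1, -45.6, 227.9]
tcp_rot: [0.996, -0.09, -0.002, 0.001]
force: [0.7, 0.6, 0.4]
finger_gap: 0.1
```

Call:
send_rows(
  series="0.015 0.083 0 0 0 0.014; 0.029 0.166 0 0 0 0.029; 0.044 0.248 0 0 0 0.043; 0.058 0.331 0 0 0 0.058; 0.073 0.414 0 0 0 0.072",
)

```text
t: 38.8
ee_pos: [496.1, -256.0, 226.7]
tcp_rot: [0.992, -0.127, -0.003, 0.0]
force: [0.3, 0.6, 0.5]
finger_gap: 0.105
```

```bash
cat > pen.py <<'E'
from pad import *
PR=np.array([548.5,-376.,96]); rp=Rt(YS)
def pentcp(h,lt=(0,-1.7,0)): return PR+[0,0,6+h]-rp.apply(lt)
E
python3 - <<'E'
from pen import *
o=get_obs();print(o['q'].round(2),o['finger_gap'])
seq([(pentcp(70),rp,None),(pentcp(0),rp,None)])
E
```

```text
[ 0.35  0.32  0.09  1.84 -0.03  0.99  0.19] 0.10461012057733986
t 38.8 pos [ 496.1 -256.   226.7] gap 0.105
dist 143.1 ang 0.4 needrows 2.6 full: 0.163 0.209 0.109 0.001 0.005 -0.005
dist 70.0 ang 0.0 needrows 1.3 full: 0.000 0.000 0.140 0.000 0.000 0.000
```

Call:
send_rows(
  series="0.06 0.08 0.03 0 0 0; 0.12 0.15 0.06 0 0.005 -0.005; 0.163 0.209 0.09 0 0.005 -0.005; 0.163 0.209 0.109 0 0.005 -0.005; 0.163 0.209 0.109 0 0.005 -0.005",
)

```text
t: 39.42
ee_pos: [547.9, -375.6, 169.6]
tcp_rot: [0.992, -0.124, -0.002, -0.001]
force: [0.1, 0.3, -0.1]
finger_gap: 0.102
```

Run:
```python
from pen import *
snap('top','t24');snap('scene','s24')
o=get_obs();np.savez('pics/w24.npz',p=o['ee_pos'],r=o['tcp_rot']);snap('wrist','w24');print(o['ee_pos'].round(1))
t=cv2.imread('pics/t24.png');s=cv2.imread('pics/s24.png')
K,T=cam('wrist',o)
for y in (45,-45):
    for x in (-13,-9,9,13):
        for yy in (y-4,y+4):
            print((x,yy),proj(K,T,PR+R.from_euler('z',YS,degrees=True).apply([x,yy,13])).round(0),end=' ')
cv2.imwrite('pics/e.png',np.hstack([cv2.resize(t[150:230,320:400],(400,400),interpolation=3),cv2.resize(s[200:320,340:460],(400,400),interpolation=3)]))
```

```text
[ 548.7 -375.9  171.8]
(-13, 41) [234. 151.] (-13, 49) [234. 139.] (-9, 41) [240. 151.] (-9, 49) [240. 139.] (9, 41) [268. 151.] (9, 49) [268. 139.] (13, 41) [274. 151.] (13, 49) [274. 139.] (-13, -49) [236. 274.] (-13, -41) [236. 264.] (-9, -49) [241. 274.] (-9, -41) [241. 264.] (9, -49) [266. 274.] (9, -41) [266. 264.] (13, -49) [271. 274.] (13, -41) [272. 264.]
```

View pics/e.png

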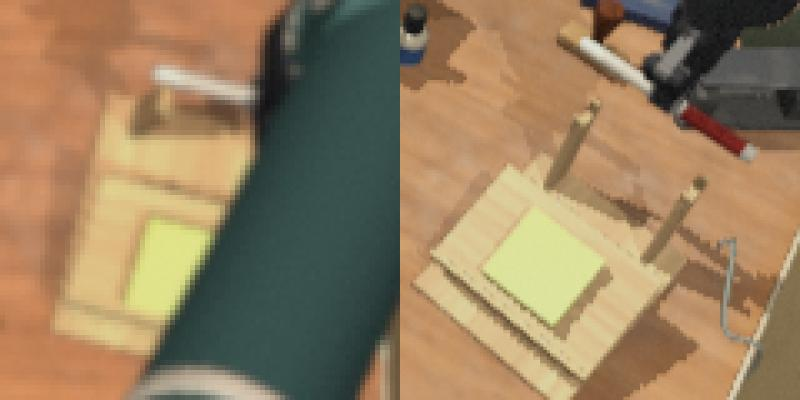

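View pics/w24.png

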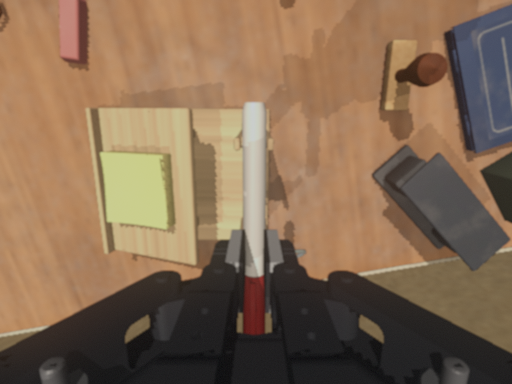

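Run:
```python
from pen import *
w=cv2.imread('pics/w24.png');cv2.imwrite('pics/e.png',cv2.resize(w[100:200,190:320],None,fx=6,fy=6,interpolation=3))
```

```text
(no output)
```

View pics/e.png

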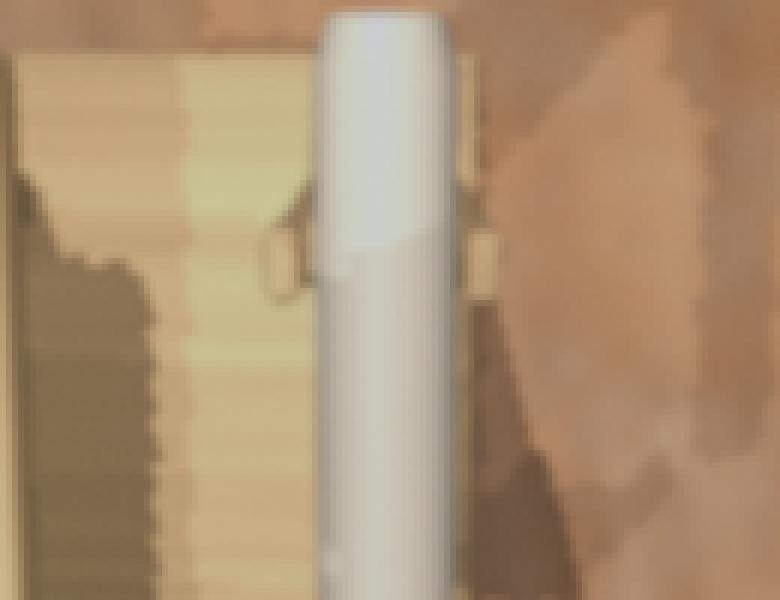

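Run:
```python
from pen import *
z=np.load('pics/w24.npz');o=dict(ee_pos=z['p'],tcp_rot=z['r']);K,T=cam('wrist',o);W=R.from_quat(z['r'])
for y in (-65.5,-67.5,-69.2,-71): print(y,proj(K,T,z['p']+W.apply([0,y,0])).round(1))
seq([(pentcp(15),rp,None),(pentcp(0.5),rp,None)])
```

```text
-65.5 [254.  113.3]
-67.5 [254.  108.6]
-69.2 [254.  104.5]
-71 [254.  100.2]
t 39.575 pos [ 548.9 -376.2  172.4] gap 0.099
dist 55.4 ang 0.1 needrows 1.0 full: -0.001 0.003 0.111 0.001 -0.001 0.001
dist 14.5 ang 0.0 needrows 0.3 full: 0.000 0.000 0.029 0.000 0.000 0.000
```

Call:
send_rows(
  series="-0.001 0.004 0.06 0 0 0; -0.001 0.004 0.111 0 0 0; -0.001 0.004 0.111 0 0 0",
)

```text
t: 39.95
ee_pos: [547.1, -376.4, 115.8]
tcp_rot: [0.992, -0.123, -0.001, -0.0]
force: [-0.2, 0.1, 0.5]
finger_gap: 0.101
```

Run:
```python
from pen import *
o=get_obs();snap('wrist','w25');snap('scene','s25')
w=cv2.imread('pics/w25.png');s=cv2.imread('pics/s25.png');cv2.imwrite('pics/e.png',np.hstack([cv2.resize(w[70:200,190:320],(400,400),interpolation=3),cv2.resize(s[220:290,370:440],(400,400),interpolation=3)]))
seq([(pentcp(0.5,(0,-2.3,0)),rp,None)])
```

```text
t 40.05 pos [ 548.7 -377.9  118.3] gap 0.101
dist 15.8 ang 0.2 needrows 0.3 full: -0.001 0.001 0.032 0.001 -0.002 0.002
```

View pics/e.png

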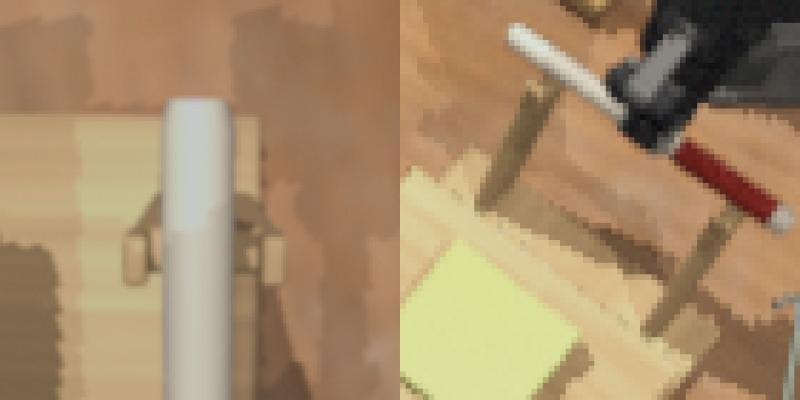

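Call:
send_rows(
  series="0.001 0.001 0.01 0 0 0; 0.001 0.001 0.02 0 0 0; 0.001 0.001 0.029 0 0 0; 0.001 0.001 0.031 0 0 0; 0.001 0.001 0.031 0 0 0",
)

```text
t: 40.67
ee_pos: [549.0, -378.5, 102.6]
tcp_rot: [0.992, -0.124, 0.001, 0.001]
force: [-0.4, 0.2, -0.1]
finger_gap: 0.1
```

Run:
```python
from pen import *
o=get_obs();print(o['force'].round(1));snap('wrist','w26');snap('scene','s26')
w=cv2.imread('pics/w26.png');s=cv2.imread('pics/s26.png');cv2.imwrite('pics/e.png',np.hstack([cv2.resize(w[70:200,190:320],(400,400),interpolation=3),cv2.resize(s[220:290,370:440],(400,400),interpolation=3)]))
seq([(pentcp(0,(0,-2.3,0)),rp,None)])
```

```text
[-0.4  0.2 -0.1]
t 40.775 pos [ 549.1 -378.6  102.8] gap 0.102
dist 1.5 ang 0.2 needrows 0.0 full: -0.002 -0.000 0.002 0.001 -0.002 0.002
```

View pics/e.png

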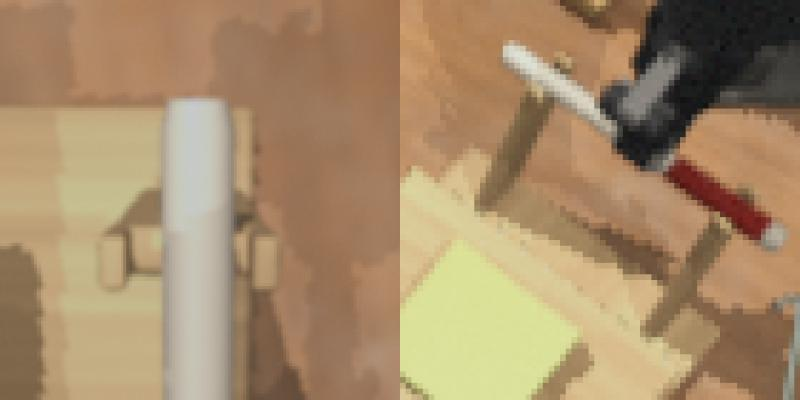

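Call:
send_rows(
  series="-0.002 0 0.001 0 0 0; -0.002 0 0.003 0 0 0; -0.002 0 0.004 0 0 0",
)

```text
t: 41.15
ee_pos: [548.2, -378.4, 101.9]
tcp_rot: [0.992, -0.124, 0.001, 0.001]
force: [-2.3, 1.3, 7.1]
finger_gap: 0.101
```

Call:
send_rows(
  series="0 0 0 0 0 0; 0 0 0 0 0 0; 0 0 0 0 0 0; 0 0 0 0 0 0",
  hand=0.2,
)

```text
t: 41.65
ee_pos: [548.1, -378.4, 101.7]
tcp_rot: [0.992, -0.124, 0.001, 0.001]
force: [1.1, 0.5, -0.3]
finger_gap: 0.399
```

Call:
send_rows(
  series="0 0 -0.04 0 0 0; 0 0 -0.1 0 0 0; 0 0 -0.2 0 0 0; 0 0 -0.3 0 0 0; 0 0 -0.3 0 0 0",
)

```text
t: 42.28
ee_pos: [550.2, -379.9, 258.8]
tcp_rot: [0.992, -0.124, 0.006, 0.003]
force: [0.5, 0.7, -0.6]
finger_gap: 0.399
```

Run:
```python
from pen import *
snap('wrist','w27');snap('scene','s27')
w=cv2.imread('pics/w27.png');s=cv2.imread('pics/s27.png');cv2.imwrite('pics/e.png',np.hstack([cv2.resize(w,(400,400),interpolation=3),cv2.resize(s[210:320,340:450],(400,400),interpolation=3)]))
seq([((480,-200,260),Rt(-5),None),((470,150,270),Rt(0),None)])
```

```text
t 42.375 pos [ 548.  -378.3  253.5] gap 0.403
dist 190.9 ang 9.2 needrows 3.5 full: -0.219 -0.312 -0.015 0.002 -0.004 -0.153
dist 350.3 ang 5.0 needrows 6.4 full: -0.081 -0.696 -0.020 0.000 0.000 -0.083
```

View pics/e.png

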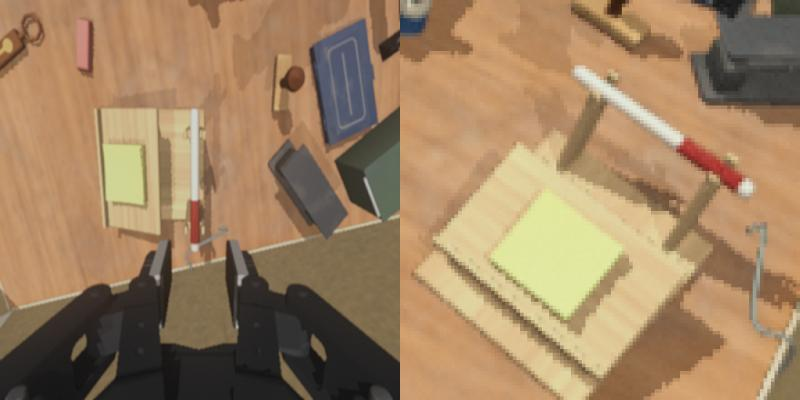

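Run:
```python
from pen import *
seq([((490,-200,260),Rt(20),None),((480,0,210),Rt(55,12),None),((480,60,180),Rt(80,26),None)])
```

```text
t 42.375 pos [ 548.  -378.3  253.5] gap 0.403
dist 187.6 ang 34.2 needrows 3.6 full: -0.200 -0.317 -0.014 0.003 -0.004 -0.570
dist 206.4 ang 36.9 needrows 3.9 full: 0.118 -0.383 0.100 -0.194 0.061 -0.581
dist 67.1 ang 28.6 needrows 3.0 full: 0.098 -0.080 0.044 -0.230 0.136 -0.395
```

Call:
send_rows(
  series="-0.2 -0.317 -0.014 0 0 -0.57; -0.2 -0.317 -0.014 0 0 -0.57; -0.2 -0.317 -0.014 0 0 -0.57; -0.2 -0.317 -0.014 0 0 -0.57; -0.2 -0.317 -0.014 0 0 -0.57",
)

```text
t: 43.0
ee_pos: [489.6, -200.6, 259.4]
tcp_rot: [0.985, 0.173, 0.001, 0.002]
force: [0.5, -0.5, -0.2]
finger_gap: 0.402
```

Call:
send_rows(
  series="0.118 -0.383 0.1 -0.194 0.061 -0.581; 0.118 -0.383 0.1 -0.194 0.061 -0.581; 0.118 -0.383 0.1 -0.194 0.061 -0.581; 0.118 -0.383 0.1 -0.194 0.061 -0.581; 0.118 -0.383 0.1 -0.194 0.061 -0.581",
)

```text
t: 43.62
ee_pos: [479.8, -0.2, 208.0]
tcp_rot: [0.882, 0.459, 0.048, 0.094]
force: [0.7, -0.1, 0.5]
finger_gap: 0.402
```

Call:
send_rows(
  series="0.098 -0.08 0.044 -0.23 0.136 -0.395; 0.098 -0.08 0.044 -0.23 0.136 -0.395; 0.098 -0.08 0.044 -0.23 0.136 -0.395; 0.098 -0.08 0.044 -0.23 0.136 -0.395",
)

```text
t: 44.12
ee_pos: [479.6, 57.1, 177.5]
tcp_rot: [0.748, 0.624, 0.143, 0.174]
force: [0.6, 0.3, -0.1]
finger_gap: 0.406
```

Run:
```python
from pen import *
snap('wrist','w28');snap('scene','s28');snap('top','t28')
w=cv2.imread('pics/w28.png');s=cv2.imread('pics/s28.png');cv2.imwrite('pics/e.png',np.hstack([cv2.resize(w,(400,300)),cv2.resize(s[210:320,330:450],(400,300),interpolation=3)]))
t=cv2.imread('pics/t28.png');cv2.imwrite('pics/f.png',cv2.resize(t[60:280,110:400],(790,600),interpolation=3))
o=get_obs();print(o['q'].round(2),o['force'].round(1))
```

```text
[-0.08  0.12 -0.27  2.33  0.74  0.38  0.41] [-0.9 -0.5  0.5]
```

View pics/e.png

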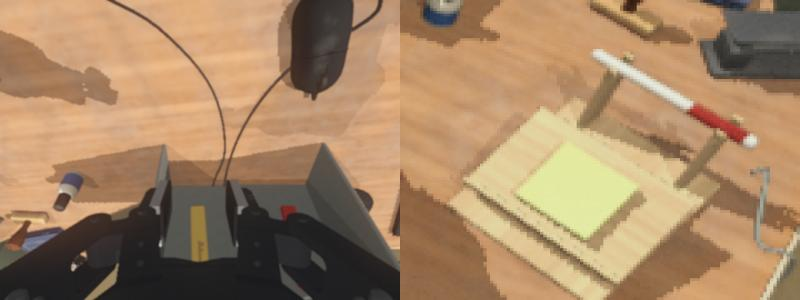

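View pics/f.png

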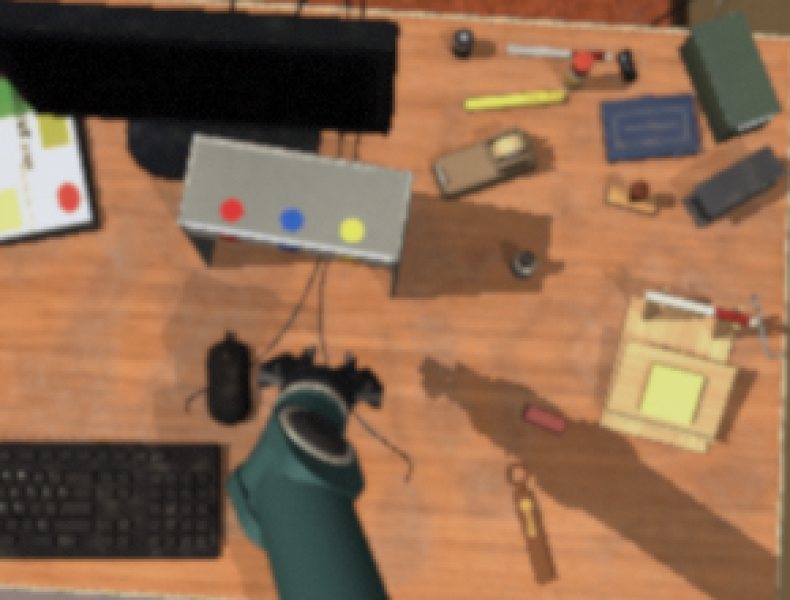

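Run:
```python
from m import *
s=cv2.imread('pics/s28.png');cv2.imwrite('pics/e.png',cv2.resize(s[70:260,170:370],(800,600)))
```

```text
(no output)
```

View pics/e.png

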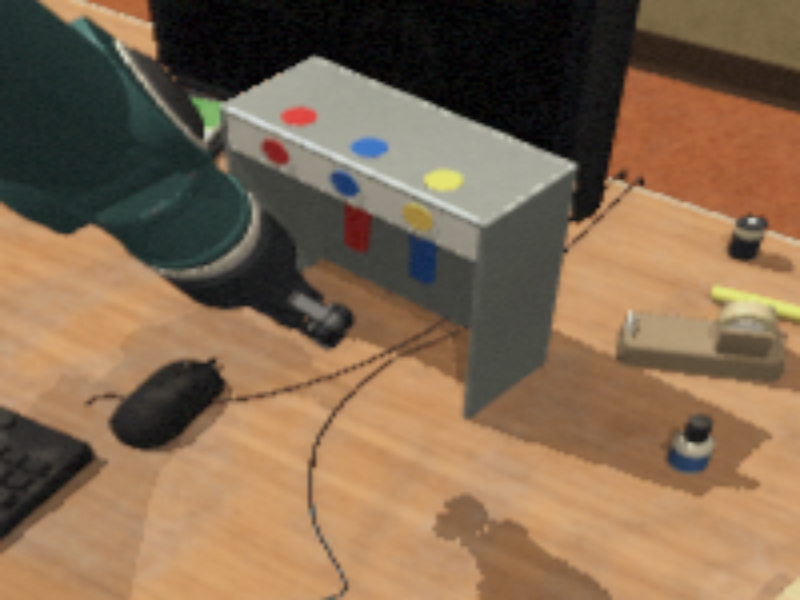

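```bash
python3 -c "
from h import *
o=get_obs();print(o['t'],o['qvel'].round(3));print(ctrl.job_done())"
```

```text
44.275 [-0.004  0.001 -0.009  0.002  0.009 -0.005  0.   ]
the job is handed in; nothing more can be done
None
```

I hung the red, blue and yellow keys on their own hooks, laid the note pad on the sloped board above its lip, and laid the pen across the two notched posts. I handed the job in at about 44 s, with the arm clear of everything.

- **Keys:** Before each release, a small pull back met 8 to 9 N, so each loop was on its hook. The last pictures show all three hanging; I had to use two cameras because no single view shows them all.
- **Pad:** It lies flat and square on the board. It pressed on the board with about 25 to 27 N just before release, which is under the 40 N limit.
- **Pen:** It sits in both notches, about centred, and touched down at about 7 N. A second white pen with a red cap lies at the back of the desk. I took the front one because its measured length (about 139 mm) was closer to 135 mm.
- **Bystanders:** The bottle, mouse and eraser look unmoved in the final pictures; I checked this by eye only.

**Disagreements:**
- The top and scene cameras differed by about 5 mm in x; I used the average and corrected it from where the held loops actually appeared.
- The yellow key sat about 3 degrees askew in the grip, and I turned the tool to correct for it before inserting it.
- Joint 4 read 2.436 against its 2.44 limit at one waiting pose, so it stayed within range but only just.

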